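# Turn a radio coil tags-up and clamp it for soldering

### The job

Roll the coil along the rubber bed of the soldering stand, without lifting it, until its row of solder tags faces straight up. Then crank the lever bolt clockwise by its open lever until it is snug and the clamp bar bears on the coil, and fold the lever fully down to lock it. Keep off the low strip lamp above the bed, and leave the other things on the bench where they are.

Things in the scene. Friction and masses are not known exactly. Their poses are not given: they have to be found in the camera images.
- stand: Soldering stand, fixed: wooden base board, 200 x 430 x 18 mm, with a black rubber-faced bed. Origin: on the bench under the middle of the bed; x points away from the robot, y to the left along the bed, z up. A guide column (18 mm thick, 123 mm high) stands behind the bed at its (41, +180) mm, the boss of the lever bolt at (41, -180) mm.
- bed (a point): middle of the bed's rubber top, 22 mm above the bench, axes as the stand's. The bed measures 140 mm along x and 260 mm along y; low wooden strips close its two ends (y = 130 to 138 mm either side, top 28 mm above the bench).
- boss (a point): on the base board (18 mm up), at the foot of the threaded boss, 24 mm thick: the upright axis of the lever bolt, stand (41, -180) mm
- coil: Radio coil on a brown tube, loose, 150 to 260 g, 100 mm long, lying across the bed, its axis along the stand's x: it rolls left or right along the bed. Two round end rings (50 mm diameter, 10 mm wide) carry it; the wound body between them is 42 mm in diameter. Origin: its middle, 25 mm above the bed. Its x axis points out through the solder tags (straight up when done), its z to the robot's side.
- tags (a point): middle of the row of five brass solder tags on a 13 mm cream strip along one side of the coil, 25 mm from its axis, inside the end rings' radius; right opposite runs a dark bare seam, 9 mm wide. A finger pushing the body from the side, best low, rolls the coil without slip, 25 mm per rad. It stays where it is left, but runs on some 10 mm if let go at 80 mm/s, 1 mm at 30 mm/s.
- lamp: Grey strip lamp, fixed on the stand by two 10 mm tubes at the back of the base board (stand x = 100 mm, y = 60 mm either side). Origin: between their feet, stand (100, 0, 18) mm; its x points up, z to the robot's side. A tool held upright over the coil would hit the lamp; one leaning some 25 to 35 degrees, its wrist to the robot's side, passes in front of it.
- lamp_edge (a point): middle of the lower front edge of the lamp's head: stand (-13, 0, 196) mm. The head is 170 mm long (along the stand's y), 38 mm deep (back to x = 25 mm) and 22 mm high.
- clamp_bar: Steel bar with a cork face, 26 mm wide, 13 mm high, along the stand's y from column to lever bolt at stand x = 28 to 54 mm, over the coil's rear ring. It only moves up and down, drawn down 2 mm per rad by the lever bolt: cork face 75 mm above the bench with the bolt at 0, 3 mm over the coil, which it meets at about 1.5 rad. Origin: under its left end, on the column's axis.
- lever_bolt (a joint): Turn of the lever bolt (rad), clockwise from above; 0 to 0.5 at the start, 1.9 is its stop: snug. The lever points at -1.24 minus this value (about the stand's z, from its x): out to the right at the start, to the robot's side when snug. Stiff (0.1 N m), stays where it is left; pushing the open lever sideways turns it. The bar is 13 mm high under the bolt's head, which is 28 mm across.
- lever (a joint): Fold of the flat chrome lever on the bolt's head (rad): 0 open, rising at 55 degrees out from the pivot (all starts); 0.96 is its stop: folded down, level. Stiff (0.1 N m): stays where it is left; pressed down near its end it folds.
- lever_pivot (a point): pivot of the lever, on the bolt's axis, 102 mm above the bench when the bolt is at 0, 98 mm when snug
- lever_tip (a point): end of the lever, 88 mm from the pivot; the lever is 12 mm wide and 7 mm thick, its last 30 mm 16 mm wide and 9 mm thick
- valve: bystander: radio valve standing upright, glass on a brown base, 42 mm in diameter, 110 mm high; origin under its middle
- tuning_cap: bystander: brass tuning capacitor, 70 x 60 x 54 mm, with a shaft; origin under its middle
- bezel: bystander: chrome meter bezel lying flat, ring of 84 mm, 12 mm high; origin under its middle
- ceramic_knob: bystander: cream ceramic knob, 44 mm in diameter, 27 mm high; origin under its middle
- screwdriver: bystander: screwdriver with a wooden handle, lying; origin under its middle
- solder_reel: bystander: metal reel, 64 mm in diameter, 40 mm high; origin under its middle
- screw_jar: bystander: amber jar with a metal cap, 56 mm in diameter, 75 mm high; origin under its middle
Not all that is in view belongs to the job. What is shaped like the coil but blue or green is not meant.

How it is judged:
On the way, in this order (a step that is already met when the one before it is completed fails the run):
1. the coil lies still on the bed with its tags facing up, the bolt not yet tightened (angle between coil's own x axis and vertical below 0.25 rad and z of coil in the frame of bed below 0.032 m and linear speed of coil below 0.02 m/s and value of joint lever_bolt below 1.2 rad), for 0.2 s.
2. the lever bolt is screwed in until snug, its lever still open (value of joint lever_bolt above 1.8 rad and value of joint lever below 0.4 rad), for 0.2 s.
At the end, for the whole second after the job is handed in: the coil lies still across the bed (within 0.2 rad), tags within 0.25 rad of straight up, the clamp bar bearing on it with over 1 N, the lever bolt snug (over 1.8 rad) and its lever folded down (over 0.86 rad) (angle between coil's own x axis and vertical below 0.25 rad and z of coil in the frame of bed below 0.032 m and angle between the z axis of coil and the x axis of stand, either way round below 0.2 rad and linear speed of coil below 0.01 m/s and value of joint lever_bolt above 1.8 rad and value of joint lever above 0.86 rad and contact force between clamp_bar and coil above 1 N); the robot touches nothing.
It fails at once if the coil is lifted off the bed (over 12 mm) (z of coil in the frame of bed above 0.037 m).
It fails at once if the strip lamp is struck (over 5 N) (contact force between any of the arm, the fingers and lamp above 5 N).
It fails at once if another thing on the bench is moved by over 30 mm (distance of any of valve, tuning_cap, bezel, ceramic_knob, screwdriver, solder_reel, screw_jar from where it was at the start of the episode above 0.03 m).
It also fails if it takes over 61 s, if anything falls off the work surface, if the arm or the gripper's body presses on something with over 40 N, if the wrist force passes 120 N, or if a joint passes its speed limit or range.

### The arm

A 7-joint arm with a two-finger parallel gripper is mounted at the origin on the work surface. World frame = base frame: x ahead of the robot, y to its left, z up, the work surface at z = 0. Lengths are in m, angles in rad, forces in N, time in s.
With the tool pointing down it reaches from about 0.4 to 0.85 m from the base axis. Payload 10.4 kg.
Tool frame: the origin (TCP) lies at the very end of the fingers, on their centre line; the grasp point (between the pads) lies r.hold_point_z behind it (r.hold_point_z is the distance from the TCP to the grasp point, in m); z points along the fingers, y is the direction in which the jaws open and shut (so a half turn about z gives the same grasp; the last joint's range is limited). The gripper opens to 87 mm and grips with 3 to 60 N. Pads are 19 mm wide; open, the fingers measure 117 mm over their backs; the gripper's body (75 mm by 190 mm) begins 51 mm behind the grasp point.
Start: joints at [1.093, 0.332, -0.065, 1.46, 0.022, 1.35, -0.088], TCP at [0.275, -0.561, 0.192] pointing down, gripper open.
Joint ranges: [-2.6, 2.6], [-0.5, 2.12], [-1.47, 1.34], [0.16, 2.42], [-1.27, 4.41], [0.06, 2.06], [-2.6, 2.6]. Speed limits (rad/s): [2.22, 2.22, 2.79, 2.79, 3.14, 3.14, 3.14].

### API

Orientations are given as a unit quaternion [x, y, z, w].
In Python, from bench import r gives the robot as it stands.
- The arm moves only by the tool send_rows, never from a script. Its argument "commands" is a list of rows, each a list of 7 numbers: the shift along the world's x, y, z normalised to -1 to 1, where 1 is 0.03 m, then the turn, a rotation vector about the world's x, y, z normalised to -1 to 1, where 1 is 5 degrees, then the gripper command: -1 is fully open, 1 is shut, values between are in proportion. In form: [[tx, ty, tz, ax, ay, az, jaw], ...]. A call has 1 to 10 rows; each row shifts and turns the pose as measured when the row begins; what a row does not reach is not made up. A row lasts 1/12 s, in which the tool goes at most 41.7 mm and 7.16 degrees, less where a joint would pass 70% of its speed; a pose out of reach is approached as far as the arm can. A call with a number of a shift or a turn outside -1 to 1 is refused whole. A call with a gripper value outside its range is refused whole. The fingers move at their own pace and stop on an object; "grip_force" is the grip in N (left out, the last holds). Time passes only in rows, so rows that do not move let the fingers close. It gives the time, the measured TCP pose, the force and the opening at its end, in the units of the state.
- r.read_state(): the state, without advancing time (a new reading comes with each control period).
- r.camera(name): name is "scene" or "top" or "wrist"; returns the picture (420x560x3 uint8, blue, green, red); there is no depth.
- r.calibration(name): a dict with "K" (3x3 intrinsics, pixels), "R" (3x3) and "t" (3): a world point X has camera coordinates R X + t; the wrist camera has in their place "mount" (4x4, takes a point from camera to tool coordinates, whose origin is the TCP and whose axes are the flange's). Camera axes: x right, y down, z forward; pixel columns grow to the right and rows downward; lengths in m; the calibration is good to about 2 mm. A picture is of the moment at which its call begins: read the wrist's pose just before it. calibration takes no time and is no camera call.
- r.close_job(): hands the job in, once; it reports no verdict.
The state is a dict: "time": time; "joint_positions": joint angles; "joint_vel": joint speeds; "joint_torque": joint torques, N m; "ee_pos": TCP position; "eef_rot": TCP orientation; "ft_force": force on the tool from outside, world axes, zero at the start; "torque": the same for the moment, N m; "width": finger opening in m.
Only numpy, scipy, OpenCV 4.12 (cv2) and the standard library are available. Lean on these libraries where they do the work, as an engineer would, in place of code of your own. Each camera call takes 0.05 s, during which the arm holds its last target.

## Working session

There is one attempt and no reset: what is moved stays moved. The work goes in short steps, Python scripts to look and compute and a tool call to move; the robot and the scene stay as the last step left them, time stands still between calls to the robot, and variables do not carry over. Pictures are saved under pics/ and viewed, and the job is handed in when it is done.

Besides the shell and the picture viewer there is one more tool, called after ">>>" as name([rows], argument=value, ...), one row to a line, values as JSON. send_rows: Moves the arm, as the interface text tells. Scaled input: -1 to 1 covers 0.03 m each way for a shift and 5 degrees each way for a turn. Its arguments: {"type":"object","properties":{"commands":{"type":"array"},"grip_force":{"type":"number"}},"required":["commands"]}

```bash
ls; mkdir -p pics; python3 - <<'E'
from bench import r
import cv2,numpy as np
s=r.read_state();print({k:np.round(v,3) for k,v in s.items()})
for n in ("scene","top","wrist"):
    im=r.camera(n);cv2.imwrite(f"pics/{n}0.png",im)
    c=r.calibration(n);print(n,{k:np.round(v,4).tolist() for k,v in c.items()})
print(r.hold_point_z)
E
```

```text
pics
{'time': np.float64(0.0), 'joint_positions': array([ 1.093,  0.333, -0.065,  1.461,  0.022,  1.35 , -0.088]), 'joint_vel': array([ 0.001, -0.001,  0.001, -0.001,  0.001, -0.001, -0.   ]), 'joint_torque': array([ 1.0000e-03, -6.2326e+01,  2.5000e-02, -3.8989e+01, -6.2000e-02,
        4.0000e-02,  0.0000e+00]), 'ee_pos': array([ 0.274, -0.561,  0.191]), 'eef_rot': array([ 0.974,  0.225, -0.   , -0.001]), 'ft_force': array([0.704, 0.164, 1.739]), 'torque': array([-0.022,  0.016, -0.002]), 'width': np.float64(0.087)}
scene {'K': [[512.123, 0.0, 280.112], [0.0, 512.123, 209.8557], [0.0, 0.0, 1.0]], 'R': [[-0.8086, 0.5884, -0.0051], [0.4196, 0.5705, -0.706], [-0.4125, -0.573, -0.7082]], 't': [0.4656, -0.1574, 1.5023]}
top {'K': [[407.7013, 0.0, 278.2953], [0.0, 407.7013, 206.7298], [0.0, 0.0, 1.0]], 'R': [[-0.0058, -0.9995, -0.03], [-0.9985, 0.0074, -0.0542], [0.0544, 0.0297, -0.9981]], 't': [0.0266, 0.5695, 1.1155]}
wrist {'K': [[342.3309, 0.0, 281.148], [0.0, 342.3309, 211.9846], [0.0, 0.0, 1.0]], 'mount': [[-0.001, -0.9648, -0.263, 0.0714], [1.0, -0.0008, -0.0008, 0.0013], [0.0006, -0.263, 0.9648, -0.1927], [0.0, 0.0, 0.0, 1.0]]}
0.0187
```

View pics/scene0.png

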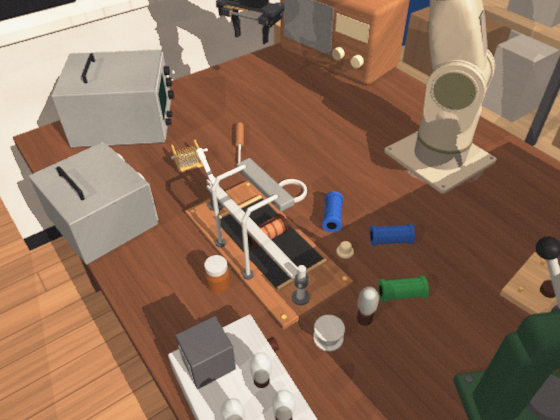

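View pics/top0.png

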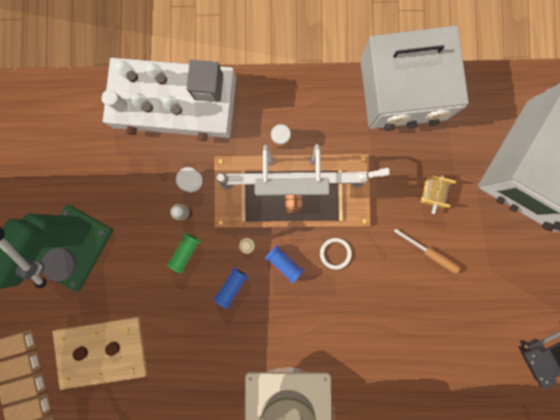

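View pics/wrist0.png

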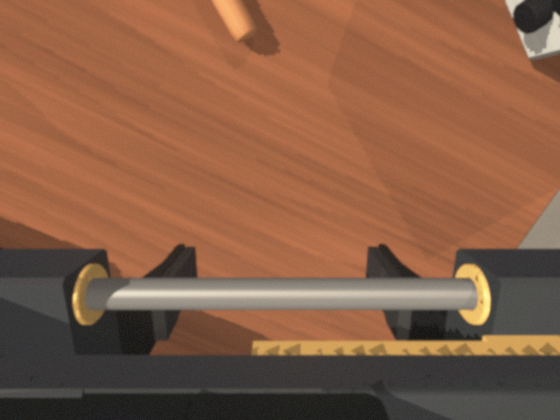

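The scene view shows the stand around (265,240) and the orange-brown coil at (270,230). The top view shows the coil at (292,203), the lever at (378,173), blue rolls at (285,265) and (230,288), and a green roll at (184,253).

Things that could be taken for the coil in the top view are the orange-brown coil on the bed at (292,203), blue at (285,265) and (230,288), and green at (184,253). I choose the one on the bed and will crop in close to check it.

```bash
python3 - <<'E'
import cv2
a=cv2.imread("pics/scene0.png")[140:330,170:370];b=cv2.imread("pics/top0.png")[140:240,205:405]
cv2.imwrite("pics/c1.png",cv2.resize(a,None,fx=3.1,fy=3.1,interpolation=cv2.INTER_CUBIC))
cv2.imwrite("pics/c2.png",cv2.resize(b,None,fx=4,fy=4,interpolation=cv2.INTER_CUBIC))
E
```

```text
(no output)
```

View pics/c1.png

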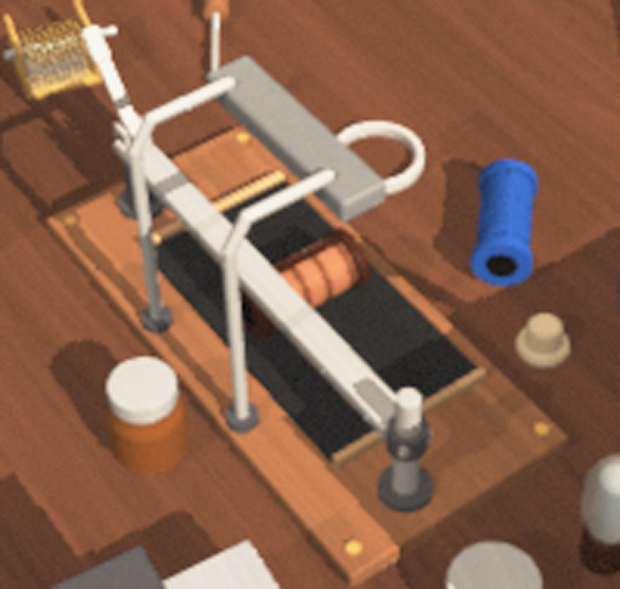

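View pics/c2.png

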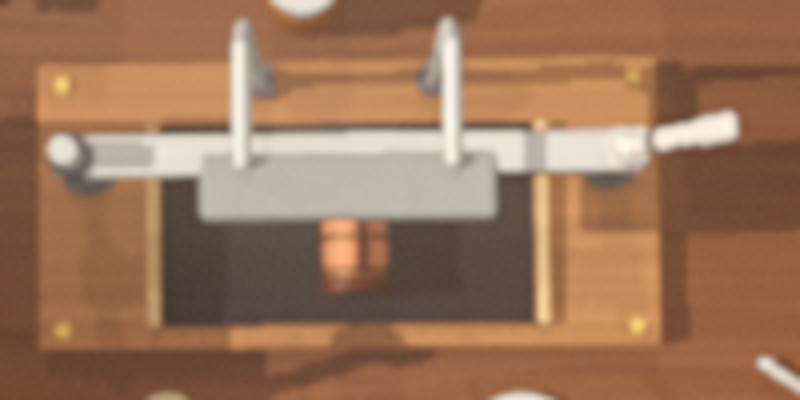

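```bash
cat > h.py <<'E'
import numpy as np,cv2
from bench import r
from scipy.optimize import least_squares
C={n:r.calibration(n) for n in("scene","top","wrist")}
from scipy.spatial.transform import Rotation as Ro
def proj(n,X,pose=None):
    c=C[n];X=np.atleast_2d(X)
    if n=="wrist":
        p,q=pose;Xt=(X-p)@Ro.from_quat(q).as_matrix();M=c["mount"];Xc=(Xt-M[:3,3])@M[:3,:3]
    else: Xc=X@np.array(c["R"]).T+c["t"]
    u=Xc@np.array(c["K"]).T;return u[:,:2]/u[:,2:]
def S2W(p,X):
    c,s=np.cos(p[2]),np.sin(p[2]);X=np.atleast_2d(X)
    return X@np.array([[c,-s,0],[s,c,0],[0,0,1]]).T+[p[0],p[1],0]
E
cat > fit.py <<'E'
from h import *
T=np.array([[-70,134,28],[70,134,28],[-70,-134,28],[70,-134,28],[41,180,123],[-13,85,196],[-13,-85,196]])/1e3
pt=np.array([[155,325],[153,125],[545,325],[540,118],[66,148],[199,219],[496,219]])/4+[205,140]
ps=np.array([[482,373],[335,458],[283,176],[155,240],[408,396],[np.nan]*2,[np.nan]*2])/3.1+[170,140]
def f(p):
    W=S2W(p,T);d=np.r_[proj("top",W)-pt,proj("scene",W)-ps].ravel();return np.where(np.isnan(d),0,d)
o=least_squares(f,[.5,0,0],loss="soft_l1");print(o.x);print(f(o.x).reshape(-1,2).round(1))
np.save("stand.npy",o.x)
E
python3 fit.py
```

```text
[ 0.59961724 -0.01411169 -0.00239712]
[[-0.9 -0. ]
 [-0.3 -0.7]
 [-0.4 -0.4]
 [ 0.2  0.3]
 [-1.  -0.3]
 [ 0.7  0.7]
 [-0.7  0.2]
 [ 0.7 -1.7]
 [-0.6 -0.3]
 [ 0.  -1.9]
 [-4.5  0. ]
 [-0.1  0. ]
 [ 0.   0. ]
 [ 0.   0. ]]
```

>>> send_rows([
  [0.2, 0.5, 0.2, 0, 0, 1, -1],
  [0.2, 0.6, 0.2, 0, 0, 1, -1],
  [0.2, 0.6, 0.2, 0, 0, 1, -1],
  [0.2, 0.6, 0.2, 0, 0, 1, -1],
  [0.2, 0.6, 0.2, 0, 0, 1, -1],
  [0.2, 0.6, 0.2, 0, 0, 1, -1],
  [0.2, 0.6, 0.2, 0, 0, 1, -1],
  [0.2, 0.6, 0.2, 0, 0, 1, -1],
  [0.2, 0.6, 0.2, 0, 0, 1, -1],
  [0.2, 0.6, 0.2, 0, 0, 1, -1],
])

```text
time: 0.98
ee_pos: [0.3311, -0.3776, 0.2476]
eef_rot: [0.778, 0.628, -0.004, -0.004]
ft_force: [-0.6, 0.5, -0.0]
width: 0.087
```

```bash
cat >> h.py <<'E'
def back(n,uv,z,pose=None):
    f=lambda x:(proj(n,[x[0],x[1],z],pose)-uv).ravel()
    return least_squares(f,[.6,0]).x
def st():
    s=r.read_state();R=Ro.from_quat(s["eef_rot"]).as_matrix();p=np.load("stand.npy")
    print("t",s["time"].round(2),"p",s["ee_pos"].round(4),"stand",(s["ee_pos"]-[p[0],p[1],0]).round(4),"yawx",np.degrees(np.arctan2(R[1,0],R[0,0])).round(1),"z",R[:,2].round(3),"F",s["ft_force"].round(1),"w",round(float(s["width"]),4),"j",s["joint_positions"].round(2));return s
E
python3 -c "
from h import *
print(back('top',[293.75,200],.045)); st()"
```

```text
[ 0.58601691 -0.01988474]Traceback (most recent call last):
  File "<string>", line 3, in <module>
    print(back('top',[293.75,200],.045)); st()
                                          ~~^^
  File "h.py", line 20, in st
    print("t",s["time"].round(2),"p",s["ee_pos"].round(4),"stand",(s["ee_pos"]-[p[0],p[1],0]).round(4),"yawx",np.degrees(np.arctan2(R[1,0],R[0,0])).round(1),"z",R[:,2].round(3),"F",s["ft_force"].round(1),"w",round(float(s["width"]),4),"j",s["joint_positions"].round(2));return s
              ^^^^^^^^^^^^^^^
AttributeError: 'float' object has no attribute 'round'
```

>>> send_rows([
  [0.3, 0.6, 0, 0, 0, 1, -1],
  [0.3, 0.6, 0, 0, 0, 1, -1],
  [0.3, 0.6, 0, 0, 0, 1, -1],
  [0.3, 0.6, 0, 0, 0, 1, -1],
  [0.3, 0.6, 0, 0, 0, 1, -1],
  [0.3, 0.6, 0, 0, 0, 1, -1],
  [0.3, 0.6, 0, 0, 0, 1, -1],
  [0.3, 0.6, 0, 0, 0, 1, -1],
  [0.3, 0.6, 0, 0, 0, 1, -1],
  [0.3, 0.6, 0, 0, 0, 1, -1],
])

```text
time: 1.82
ee_pos: [0.4228, -0.188, 0.2481]
eef_rot: [0.42, 0.908, -0.006, -0.002]
ft_force: [0.4, 0.1, 0.7]
width: 0.0871
```

>>> send_rows([
  [0.2, 0.6, 0, 0, 0, 1, -1],
  [0.2, 0.6, 0, 0, 0, 1, -1],
  [0.2, 0.6, 0, 0, 0, 1, -1],
  [0.2, 0.6, 0, 0, 0, 1, -1],
  [0.2, 0.6, 0, 0, 0, 1, -1],
  [0.2, 0.6, 0, 0, 0, 1, -1],
  [0.2, 0.6, 0, 0, 0, 1, -1],
  [0.2, 0.6, 0, 0, 0, 1, -1],
  [0.2, 0.6, 0, 0, 0, 1, -1],
  [0.2, 0.3, 0, 0, 0, 1, -1],
])

```text
time: 2.65
ee_pos: [0.4837, -0.0054, 0.2468]
eef_rot: [-0.027, 1.0, -0.006, 0.0]
ft_force: [0.5, -0.7, 0.2]
width: 0.0867
```

```bash
sed -i 's/s\["time"\].round(2)/round(float(s["time"]),2)/' h.py; python3 -c "
from h import *
st()"
```

```text
t 2.65 p [ 0.4837 -0.0054  0.2468] stand [-0.1159  0.0087  0.2468] yawx -176.9 z [ 0.001 -0.012 -1.   ] F [ 0.5 -0.7  0.2] w 0.0867 j [ 0.59  0.03 -0.68  1.7   0.03  1.41  1.52]
```

>>> send_rows([
  [0, -0.1, -0.2, 0, -1, -0.3, -1],
  [0, -0.1, -0.2, 0, -1, -0.3, -1],
  [0, -0.1, -0.2, 0, -1, 0, -1],
  [0, 0, -0.2, 0, -1, 0, -1],
  [0, 0, -0.2, 0, -1, 0, -1],
  [0, 0, -0.2, 0, -1, 0, -1],
  [0, 0, 0, 0, 0, 0, -1],
])

```text
time: 3.23
ee_pos: [0.4835, -0.0125, 0.2031]
eef_rot: [-0.003, 0.964, -0.007, 0.266]
ft_force: [-0.3, -0.3, -0.2]
width: 0.0872
```

```bash
python3 -c "
from h import *
st(); cv2.imwrite('pics/w1.png',r.camera('wrist'))"
```

```text
t 3.23 p [ 0.4835 -0.0125  0.2031] stand [-0.1161  0.0016  0.2031] yawx -179.3 z [ 0.512 -0.011 -0.859] F [-0.3 -0.3 -0.2] w 0.0872 j [ 0.57 -0.45 -0.52  2.25 -0.32  0.76  1.78]
```

View pics/w1.png

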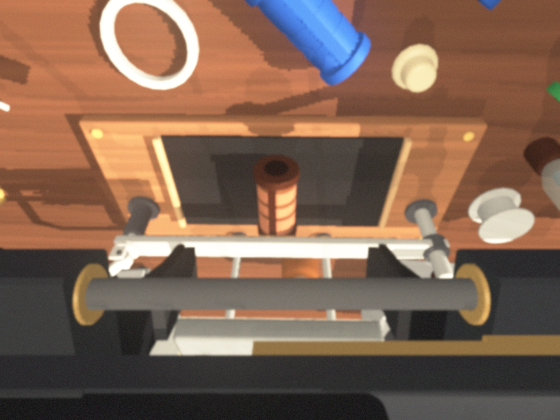

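```bash
python3 -c "
import cv2
a=cv2.imread('pics/w1.png')[140:245,220:340]
cv2.imwrite('pics/c3.png',cv2.resize(a,None,fx=5.5,fy=5.5,interpolation=cv2.INTER_CUBIC))"
```

```text
(no output)
```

View pics/c3.png

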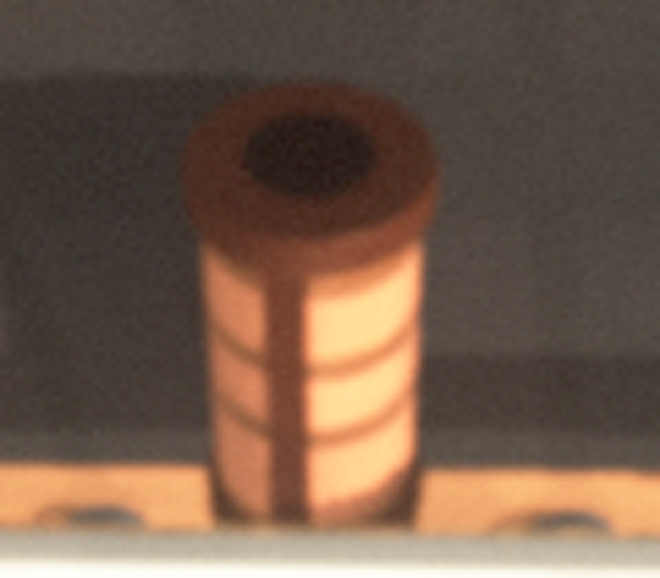

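```bash
cat > coil.py <<'E'
from h import *
import sys
def coilfit(pose,hole,seam_pts,edges=None,off=0.0):
    p=np.load("stand.npy")
    def f(v):
        x,y,a=v; c=[x,y,.047]
        d=[proj("wrist",[x-.05,y,.047],pose)[0]-hole]
        # seam direction: angle a from up towards +y, line along x
        X=np.array([[x+t,y+.0205*np.sin(a),.047+.0205*np.cos(a)] for t in np.linspace(-.045,.045,30)])
        q=proj("wrist",X,pose)
        for s in seam_pts: d.append([np.interp(s[1],q[:,1],q[:,0])-s[0],0])
        return np.ravel(d)
    best=least_squares(f,[.6,-.02,0.0],x_scale=[.01,.01,.1]);v=best.x
    print("coil world",v[:2].round(4),"bed",(v[:2]-p[:2]).round(4),"seam angle deg toward +y",np.degrees(v[2]).round(1),"res",best.fun.round(2))
    return v
if __name__=="__main__":
    s=r.read_state();pose=(s["ee_pos"],s["eef_rot"])
    L=lambda x,y:np.array([220+x/5.5,140+y/5.5])
    v=coilfit(pose,L(310,153),[L(286,300),L(288,400),L(291,500)])
    for a in (200-0,):
        for X in ([v[0],v[1]-.021,.047],[v[0],v[1]+.021,.047]): print(((proj("wrist",X,pose)[0]-[220,140])*5.5).round(0))
E
python3 coil.py
```

```text
coil world [ 0.6052 -0.0205] bed [ 0.0056 -0.0064] seam angle deg toward +y -12.1 res [ 0.    0.    0.02  0.    0.06  0.   -0.08  0.  ]
[213. 337.]
[410. 339.]
```

>>> send_rows([
  [0.5, -0.1, -0.45, 0, 0, 0, -1],
  [0.5, -0.1, -0.45, 0, 0, 0, -1],
  [0.5, -0.1, -0.4, 0, 0, 0, -1],
  [0.2, 0, -0.2, 0, 0, 0, -1],
  [0, 0, 0, 0, 0, 0, -1],
])

```text
time: 3.7
ee_pos: [0.5452, -0.0188, 0.1675]
eef_rot: [-0.006, 0.964, -0.006, 0.266]
ft_force: [0.6, 0.2, 0.0]
width: 0.0871
```

```bash
python3 -c "
from h import *
st(); cv2.imwrite('pics/w2.png',r.camera('wrist'))"
```

```text
t 3.7 p [ 0.5452 -0.0188  0.1675] stand [-0.0545 -0.0046  0.1675] yawx -179.0 z [ 0.514 -0.008 -0.858] F [0.6 0.2 0. ] w 0.0871 j [ 0.64 -0.23 -0.63  2.19 -0.21  0.61  1.7 ]
```

View pics/w2.png

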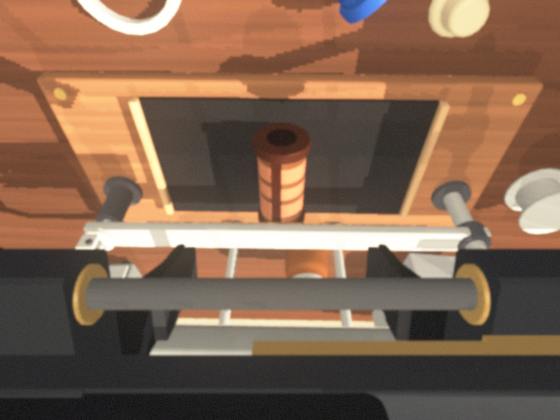

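>>> send_rows([
  [0.22, 0, -0.5, 0, 0, 0, -1],
  [0.22, 0, -0.5, 0, 0, 0, -1],
  [0.22, 0, -0.5, 0, 0, 0, -1],
  [0.22, 0, -0.5, 0, 0, 0, -1],
  [0.22, 0, -0.5, 0, 0, 0, -1],
  [0.22, 0, -0.5, 0, 0, 0, -1],
  [0.22, 0, -0.4, 0, 0, 0, -1],
  [0.22, 0, -0.4, 0, 0, 0, -1],
  [0, 0, 0, 0, 0, 0, -1],
])

```text
time: 4.5
ee_pos: [0.6098, -0.0201, 0.0628]
eef_rot: [-0.004, 0.963, -0.007, 0.27]
ft_force: [-0.3, -0.1, -0.6]
width: 0.0869
```

```bash
python3 -c "
from h import *
st(); cv2.imwrite('pics/w3.png',r.camera('wrist'))"
```

```text
t 4.5 p [ 0.6098 -0.0201  0.0628] stand [ 0.0101 -0.006   0.0628] yawx -179.2 z [ 0.52  -0.011 -0.854] F [-0.3 -0.1 -0.6] w 0.0869 j [ 0.63  0.13 -0.72  2.16  0.39  0.35  1.19]
```

View pics/w3.png

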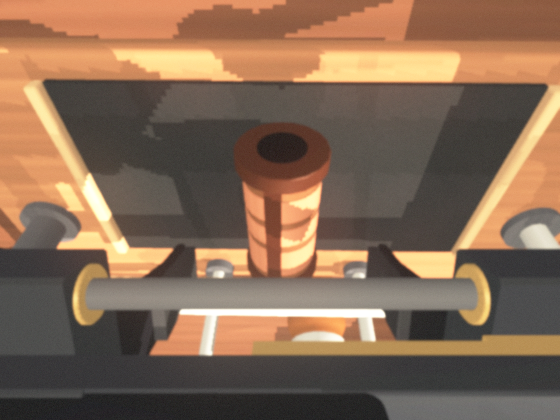

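>>> send_rows([
  [0, 0, -0.4, 0, 0, 0, -1],
  [0, 0, -0.35, 0, 0, 0, -1],
  [0, 0, -0.25, 0, 0, 0, -0.6],
  [0, 0, -0.1, 0, 0, 0, -0.3],
  [0, 0, 0, 0, 0, 0, -0.15],
  [0, 0, 0, 0, 0, 0, -0.15],
  [0, 0, 0, 0, 0, 0, -0.15],
], grip_force=3)

```text
time: 5.13
ee_pos: [0.6148, -0.0224, 0.0403]
eef_rot: [-0.003, 0.961, -0.01, 0.275]
ft_force: [-0.7, -0.2, -0.8]
width: 0.0613
```

```bash
python3 -c "
from h import *
st(); a=r.camera('wrist');cv2.imwrite('pics/w4.png',a)
cv2.imwrite('pics/c4.png',cv2.resize(a[90:300,180:380],None,fx=2.8,fy=2.8,interpolation=cv2.INTER_CUBIC))"
```

```text
t 5.13 p [ 0.6148 -0.0224  0.0403] stand [ 0.0152 -0.0083  0.0403] yawx -179.2 z [ 0.528 -0.018 -0.849] F [-0.7 -0.2 -0.8] w 0.0613 j [ 0.55  0.18 -0.64  2.18  0.55  0.3   1.03]
```

View pics/c4.png

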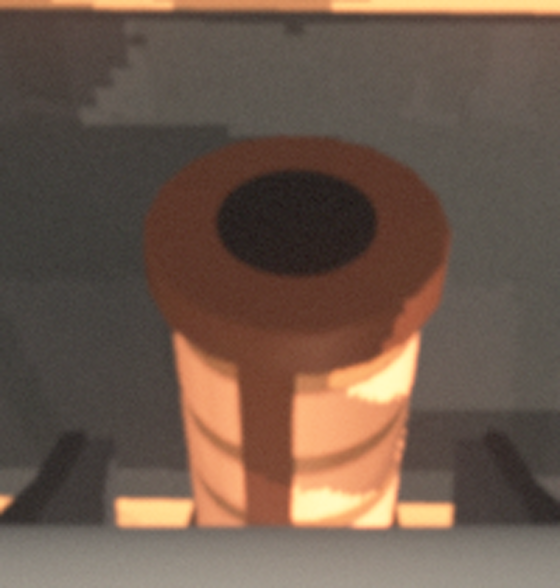

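```bash
python3 - <<'E'
from coil import *
s=r.read_state();pose=(s["ee_pos"],s["eef_rot"])
L=lambda x,y:np.array([180+x/2.8,90+y/2.8])
coilfit(pose,L(297,222),[L(267,380),L(269,440),L(270,500)])
E
```

```text
coil world [ 0.6022 -0.0213] bed [ 0.0026 -0.0072] seam angle deg toward +y -12.1 res [ 0.    0.    0.18  0.   -0.13  0.   -0.07  0.  ]
```

>>> send_rows([
  [-0.08, 0, -0.15, 0, 0, 0, -0.3],
  [-0.08, 0, -0.15, 0, 0, 0, -0.3],
  [-0.08, 0, -0.15, 0, 0, 0, -0.3],
  [0, 0, 0, 0, 0, 0, -0.3],
])

```text
time: 5.52
ee_pos: [0.6078, -0.0231, 0.0275]
eef_rot: [-0.003, 0.961, -0.011, 0.276]
ft_force: [0.0, -0.6, 0.0]
width: 0.0564
```

```bash
python3 -c "
from h import *
st()"
```

```text
t 5.52 p [ 0.6078 -0.0231  0.0275] stand [ 0.0082 -0.009   0.0275] yawx -179.3 z [ 0.53  -0.019 -0.847] F [ 0.  -0.6  0. ] w 0.0564 j [ 0.51  0.18 -0.61  2.21  0.62  0.27  0.96]
```

>>> send_rows([
  [0, 0, 0.13, 0, 0, 0, -0.3],
  [0, -0.1, 0, 0, 0, 0, -0.3],
  [0, -0.12, 0, 0, 0, 0, -0.3],
  [0, -0.12, 0, 0, 0, 0, -0.3],
  [0, -0.12, 0, 0, 0, 0, -0.3],
  [0, -0.12, 0, 0, 0, 0, -0.3],
  [0, -0.12, 0, 0, 0, 0, -0.3],
  [0, -0.12, 0, 0, 0, 0, -0.3],
  [0, -0.12, 0, 0, 0, 0, -0.3],
  [0, -0.12, 0, 0, 0, 0, -0.3],
])

```text
time: 6.35
ee_pos: [0.6081, -0.058, 0.0324]
eef_rot: [-0.003, 0.961, -0.011, 0.276]
ft_force: [0.7, -0.2, 0.1]
width: 0.0564
```

```bash
python3 -c "
from h import *
st(); a=r.camera('wrist');cv2.imwrite('pics/w5.png',a)
cv2.imwrite('pics/c5.png',cv2.resize(a[90:300,180:380],None,fx=2.8,fy=2.8,interpolation=cv2.INTER_CUBIC))"
```

```text
t 6.35 p [ 0.6081 -0.058   0.0324] stand [ 0.0085 -0.0439  0.0324] yawx -179.2 z [ 0.531 -0.019 -0.847] F [ 0.7 -0.2  0.1] w 0.0564 j [ 0.66  0.19 -0.67  2.19  0.48  0.26  1.17]
```

View pics/c5.png

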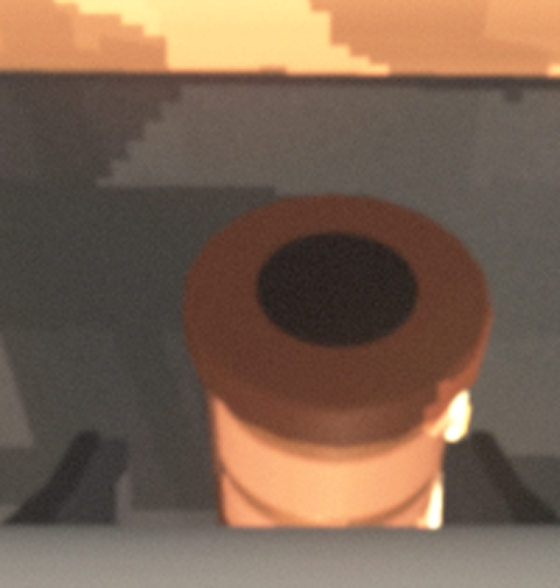

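>>> send_rows([
  [0, -0.12, 0, 0, 0, 0, -0.3],
  [0, -0.13, 0, 0, 0, 0, -0.3],
  [0, -0.13, 0, 0, 0, 0, -0.3],
  [0, -0.13, 0, 0, 0, 0, -0.3],
  [0, -0.13, 0, 0, 0, 0, -0.3],
  [0, -0.13, 0, 0, 0, 0, -0.3],
  [0, -0.13, 0, 0, 0, 0, -0.3],
  [0, -0.1, 0, 0, 0, 0, -0.3],
  [0, -0.08, 0, 0, 0, 0, -0.3],
  [0, -0.05, 0, 0, 0, 0, -0.3],
])

```text
time: 7.23
ee_pos: [0.6078, -0.0967, 0.0321]
eef_rot: [-0.002, 0.961, -0.011, 0.276]
ft_force: [0.2, 0.2, -0.0]
width: 0.0564
```

```bash
python3 -c "
from h import *
st(); a=r.camera('wrist');cv2.imwrite('pics/w6.png',a)
cv2.imwrite('pics/c6.png',cv2.resize(a[90:300,180:380],None,fx=2.8,fy=2.8,interpolation=cv2.INTER_CUBIC))"
```

```text
t 7.23 p [ 0.6078 -0.0967  0.0321] stand [ 0.0082 -0.0826  0.0321] yawx -179.3 z [ 0.531 -0.02  -0.847] F [ 0.2  0.2 -0. ] w 0.0564 j [ 0.8   0.22 -0.73  2.18  0.39  0.26  1.36]
```

View pics/c6.png

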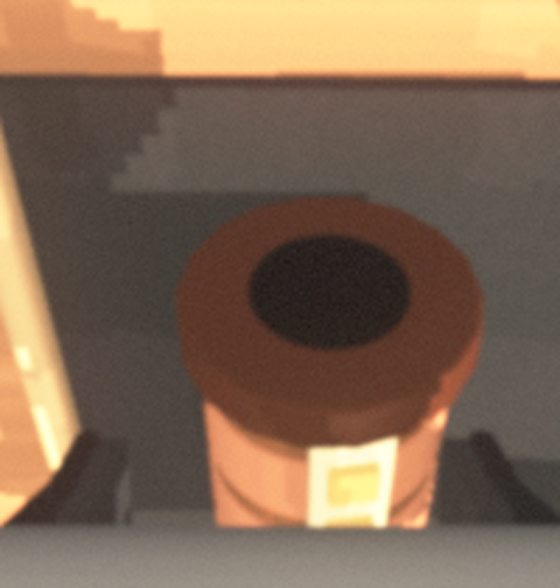

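```bash
python3 - <<'E'
from coil import *
s=r.read_state();pose=(s["ee_pos"],s["eef_rot"])
L=lambda x,y:np.array([180+x/2.8,90+y/2.8])
coilfit(pose,L(330,292),[L(352,450),L(349,510)])
E
```

```text
coil world [ 0.6023 -0.0904] bed [ 0.0027 -0.0763] seam angle deg toward +y 10.9 res [ 0.    0.    0.36  0.   -0.39  0.  ]
```

>>> send_rows([
  [0, -0.06, 0, 0, 0, 0, -0.3],
  [0, -0.06, 0, 0, 0, 0, -0.3],
  [0, -0.04, 0, 0, 0, 0, -0.3],
  [0, 0, 0, 0, 0, 0, -0.3],
])

```text
time: 7.62
ee_pos: [0.6078, -0.102, 0.032]
eef_rot: [-0.002, 0.961, -0.011, 0.276]
ft_force: [0.3, -0.0, -0.6]
width: 0.0564
```

```bash
python3 -c "
from h import *
st(); a=r.camera('wrist');cv2.imwrite('pics/w7.png',a)
cv2.imwrite('pics/c7.png',cv2.resize(a[90:300,180:380],None,fx=2.8,fy=2.8,interpolation=cv2.INTER_CUBIC))"
```

```text
t 7.62 p [ 0.6078 -0.102   0.032 ] stand [ 0.0082 -0.0879  0.032 ] yawx -179.3 z [ 0.531 -0.02  -0.847] F [ 0.3 -0.  -0.6] w 0.0564 j [ 0.83  0.22 -0.74  2.17  0.37  0.26  1.38]
```

View pics/c7.png

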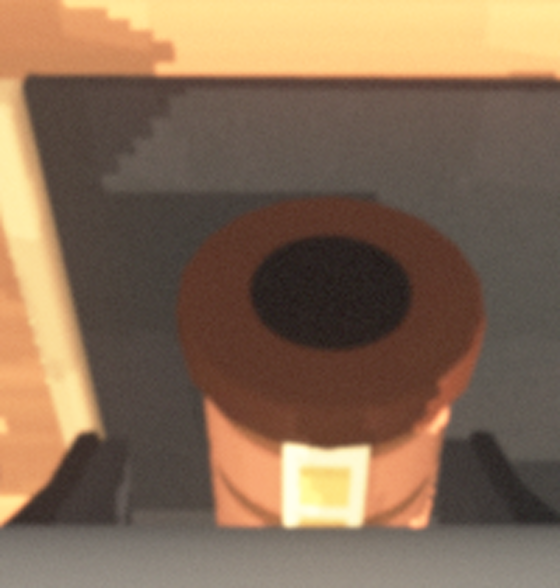

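```bash
python3 - <<'E'
from coil import *
s=r.read_state();pose=(s["ee_pos"],s["eef_rot"])
L=lambda x,y:np.array([180+x/2.8,90+y/2.8])
coilfit(pose,L(331,292),[L(326,450),L(323,510)])
E
```

```text
coil world [ 0.6023 -0.0951] bed [ 0.0027 -0.081 ] seam angle deg toward +y -1.5 res [ 0.    0.    0.01  0.   -0.01  0.  ]
```

>>> send_rows([
  [0, 0.1, 0, 0, 0, 0, -0.3],
  [0, 0.13, 0, 0, 0, 0, -0.3],
  [0, 0, 0.15, 0, 0, 0, -0.38],
  [-0.1, 0, 0.3, 0, 0, 0, -0.45],
  [-0.2, 0, 0.4, 0, 0, 0, -0.5],
  [-0.3, 0, 0.5, 0, 0, 0, -0.6],
  [-0.3, 0, 0.5, 0, 0, 0, -0.6],
  [-0.3, 0, 0.5, 0, 0, 0, -0.6],
  [-0.3, 0, 0.5, 0, 0, 0, -0.6],
])

```text
time: 8.42
ee_pos: [0.5609, -0.0869, 0.1177]
eef_rot: [-0.007, 0.962, -0.007, 0.274]
ft_force: [-0.1, -0.5, -0.0]
width: 0.0693
```

```bash
python3 -c "
from h import *
st(); a=r.camera('wrist');cv2.imwrite('pics/w8.png',a)
cv2.imwrite('pics/c8.png',cv2.resize(a[60:270,180:380],None,fx=2.8,fy=2.8,interpolation=cv2.INTER_CUBIC))
b=r.camera('top')[130:250,270:410];cv2.imwrite('pics/t8.png',cv2.resize(b,None,fx=5,fy=5,interpolation=cv2.INTER_CUBIC))"
```

```text
t 8.42 p [ 0.5609 -0.0869  0.1177] stand [-0.0387 -0.0728  0.1177] yawx -178.9 z [ 0.527 -0.009 -0.85 ] F [-0.1 -0.5 -0. ] w 0.0693 j [ 1.16 -0.1  -0.98  2.2  -0.35  0.47  2.01]
```

View pics/w8.png

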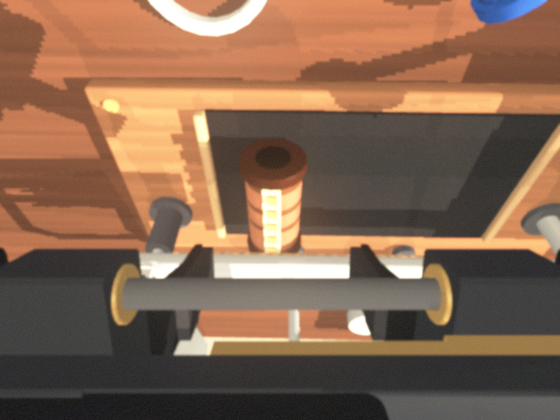

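View pics/t8.png

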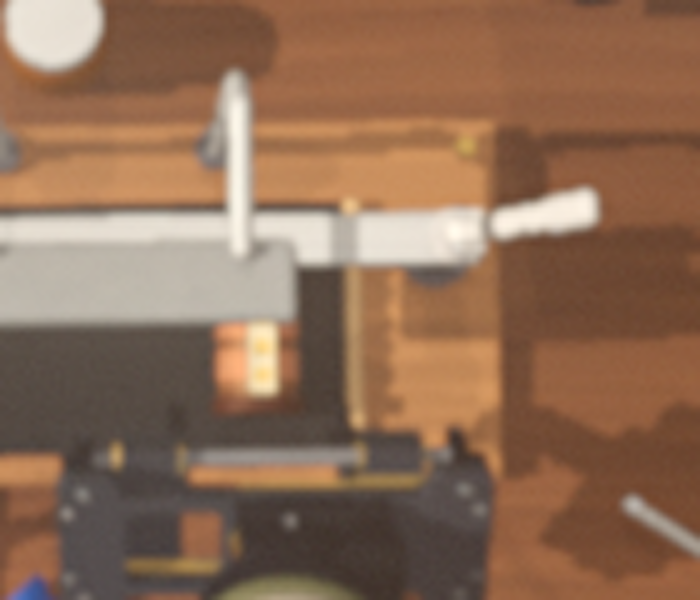

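```bash
python3 - <<'E'
from h import *
p=np.load("stand.npy")
for q in np.arange(-.1,.7,.1):
    a=-1.24-q
    W=S2W(p,[[.041,-.180,.102-.002*q],[.041+.0505*np.cos(a),-.180+.0505*np.sin(a),.174-.002*q]])
    print(round(q,1),((proj("top",W)-[270,130])*5).round(0).tolist(),W[1].round(3),proj("scene",W).round(0).tolist())
E
```

```text
-0.1 [[460.0, 234.0], [583.0, 170.0]] [ 0.661 -0.24   0.174] [[213.0, 181.0], [193.0, 152.0]]
0.0 [[460.0, 234.0], [587.0, 180.0]] [ 0.656 -0.242  0.174] [[213.0, 181.0], [194.0, 151.0]]
0.1 [[460.0, 234.0], [590.0, 190.0]] [ 0.652 -0.243  0.174] [[213.0, 181.0], [196.0, 150.0]]
0.2 [[460.0, 234.0], [592.0, 200.0]] [ 0.647 -0.244  0.174] [[213.0, 181.0], [198.0, 149.0]]
0.3 [[460.0, 234.0], [593.0, 211.0]] [ 0.642 -0.245  0.173] [[213.0, 181.0], [199.0, 149.0]]
0.4 [[460.0, 234.0], [593.0, 221.0]] [ 0.637 -0.245  0.173] [[213.0, 181.0], [201.0, 148.0]]
0.5 [[459.0, 234.0], [591.0, 232.0]] [ 0.632 -0.244  0.173] [[213.0, 181.0], [203.0, 147.0]]
0.6 [[459.0, 234.0], [589.0, 242.0]] [ 0.627 -0.243  0.173] [[213.0, 182.0], [205.0, 147.0]]
```

>>> send_rows([
  [-0.2, -0.3, 0.6, 0, 0, -0.3, -0.3],
  [-0.2, -0.6, 0.6, 0, 0, -0.5, 0],
  [0, -0.7, 0.6, 0, 0, -1, 0.5],
  [0, -0.7, 0.6, 0, 0, -1, 1],
  [0, -0.7, 0.6, 0, 0, -1, 1],
  [0, -0.7, 0.6, 0, 0, -1, 1],
  [0, -0.7, 0.6, 0, 0, -1, 1],
  [0, -0.7, 0.4, 0, 0, -1, 1],
  [0, -0.6, 0.4, 0, 0, -1, 1],
  [0, -0.3, 0.4, 0, 0, -1, 1],
])

```text
time: 9.35
ee_pos: [0.5454, -0.276, 0.2831]
eef_rot: [0.368, 0.889, -0.118, 0.247]
ft_force: [0.0, -0.2, -0.0]
width: 0.0106
```

```bash
python3 -c "
from h import *
st()"
```

```text
t 9.35 p [ 0.5454 -0.276   0.2831] stand [-0.0542 -0.2619  0.2831] yawx 135.6 z [ 0.352 -0.392 -0.85 ] F [ 0.  -0.2 -0. ] w 0.0106 j [ 1.71 -0.27 -1.28  1.84 -0.03  0.88  1.17]
```

```bash
cat >> h.py <<'E'
def rotto(yaw,n):
    s=r.read_state();R=Ro.from_quat(s["eef_rot"])
    c,d=np.cos(np.radians(yaw)),np.sin(np.radians(yaw))
    T=Ro.from_matrix(np.array([[c,d,0],[d,-c,0],[0,0,-1]]))
    v=np.degrees((T*R.inv()).as_rotvec())/5;print("units total",v.round(2),"per row",(v/n).round(3))
E
python3 -c "
from h import *
rotto(90,10)"
```

```text
units total [ 6.15  2.17 -8.77] per row [ 0.615  0.217 -0.877]
```

>>> send_rows([
  [0.4, 0.1, 0, 0.56, 0.2, -0.8, 1],
  [0.45, 0.13, 0, 0.56, 0.2, -0.8, 1],
  [0.45, 0.13, 0, 0.56, 0.2, -0.8, 1],
  [0.45, 0.13, 0, 0.56, 0.2, -0.8, 1],
  [0.45, 0.13, 0, 0.56, 0.2, -0.8, 1],
  [0.45, 0.13, 0, 0.56, 0.2, -0.8, 1],
  [0.45, 0.13, 0, 0.56, 0.2, -0.8, 1],
  [0.45, 0.13, 0, 0.56, 0.2, -0.8, 1],
  [0.45, 0.13, 0, 0.56, 0.2, -0.8, 1],
  [0.45, 0.13, 0, 0.56, 0.2, -0.8, 1],
])

```text
time: 10.18
ee_pos: [0.5188, -0.21, 0.3283]
eef_rot: [0.672, 0.733, -0.012, 0.105]
ft_force: [0.5, -0.9, 0.0]
width: 0.0005
```

```bash
python3 -c "
from h import *
st();rotto(90,1)
b=r.camera('top')[130:250,270:410];cv2.imwrite('pics/t9.png',cv2.resize(b,None,fx=5,fy=5,interpolation=cv2.INTER_CUBIC))"
```

```text
t 10.18 p [ 0.5188 -0.21    0.3283] stand [-0.0808 -0.1958  0.3283] yawx 94.3 z [ 0.138 -0.16  -0.977] F [ 0.5 -0.9  0. ] w 0.0005 j [ 2.21 -0.5  -1.47  1.54 -0.47  1.44  0.8 ]
units total [ 1.91  1.52 -0.98] per row [ 1.909  1.517 -0.978]
```

View pics/t9.png

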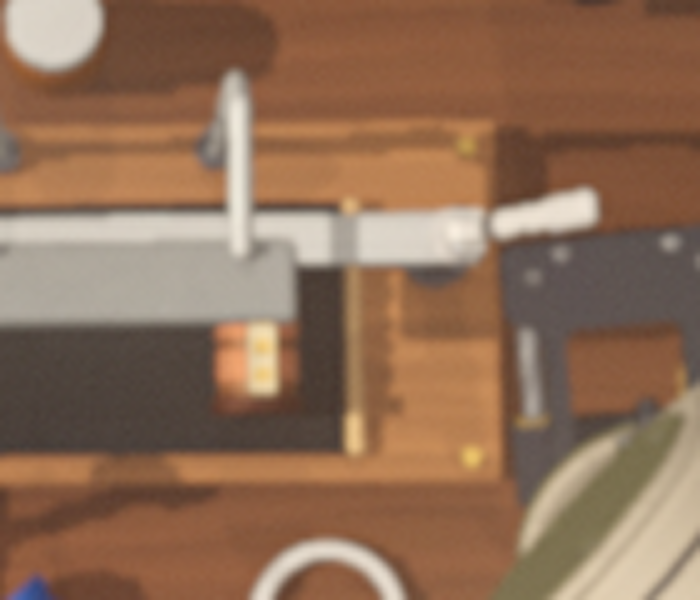

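```bash
cat > kin.py <<'E'
import numpy as np, itertools
from scipy.spatial.transform import Rotation as Ro
from scipy.optimize import least_squares
D=[([.275,-.561,.191],[.974,.225,0,-.001],[1.093,.333,-.065,1.461,.022,1.35,-.088]),
([.4837,-.0054,.2468],[-.027,1,-.006,0],[.59,.03,-.68,1.7,.03,1.41,1.52]),
([.4835,-.0125,.2031],[-.003,.964,-.007,.266],[.57,-.45,-.52,2.25,-.32,.76,1.78]),
([.5452,-.0188,.1675],[-.006,.964,-.006,.266],[.64,-.23,-.63,2.19,-.21,.61,1.7]),
([.6098,-.0201,.0628],[-.004,.963,-.007,.27],[.63,.13,-.72,2.16,.39,.35,1.19]),
([.6148,-.0224,.0403],[-.003,.961,-.01,.275],[.55,.18,-.64,2.18,.55,.3,1.03]),
([.6078,-.102,.032],[-.002,.961,-.011,.276],[.83,.22,-.74,2.17,.37,.26,1.38]),
([.5609,-.0869,.1177],[-.007,.962,-.007,.274],[1.16,-.1,-.98,2.2,-.35,.47,2.01]),
([.5454,-.276,.2831],[.368,.889,-.118,.247],[1.71,-.27,-1.28,1.84,-.03,.88,1.17]),
([.5188,-.21,.3283],[.672,.733,-.012,.105],[2.21,-.5,-1.47,1.54,-.47,1.44,.8])]
Q=np.array([d[2] for d in D]);P=np.array([d[0] for d in D]);R=[Ro.from_quat(d[1]) for d in D]
def rots(q,sg,c):
    ax="zyzyzyz";out=[];T=Ro.identity()
    for i in range(7):
        T=T*Ro.from_euler(ax[i],sg[i]*q[i]+c[i]);out.append(T)
    return out
def fitrot():
    best=None
    for sg in itertools.product([1,-1],repeat=4):
        s=[sg[0],1,sg[1],1,sg[2],1,sg[3]]
        for c7 in(0,np.pi/2,np.pi,-np.pi/2):
          for c1 in (0,):
            c=np.zeros(7);c[6]=c7
            e=np.mean([(rots(q,s,c)[-1].inv()*Rr).magnitude() for q,Rr in zip(Q,R)])
            if best is None or e<best[0]: best=(e,s,c)
    return best
if __name__=="__main__":
    b=fitrot();print(b)
    e,s,c=b
    A=[];y=[]
    for q,p in zip(Q,P):
        Ts=rots(q,s,c);A.append(np.hstack([np.eye(3)]+[T.as_matrix() for T in Ts]));y.append(p)
    A=np.vstack(A);y=np.ravel(y)
    x=np.linalg.lstsq(A,y,rcond=.01)[0];print(x.reshape(8,3).round(4));print((A@x-y).reshape(-1,3).round(4))
E
python3 kin.py
```

```text
(np.float64(0.007632152434790551), [-1, 1, -1, 1, -1, 1, -1], array([0.        , 0.        , 0.        , 0.        , 0.        ,
       0.        , 1.57079633]))
[[ 0.0013 -0.0036  0.1319]
 [-0.0052 -0.0098  0.1319]
 [ 0.0084 -0.0098  0.2273]
 [-0.0155 -0.0122  0.2273]
 [ 0.0053 -0.0122  0.2471]
 [-0.0027  0.002   0.2471]
 [ 0.0006  0.002   0.1965]
 [-0.0043  0.0038  0.1965]]
[[-0.0003 -0.     -0.0005]
 [ 0.     -0.0003  0.0003]
 [ 0.0011  0.0002  0.0016]
 [-0.0015  0.0014 -0.0024]
 [ 0.0026  0.0011  0.0029]
 [-0.0025 -0.0019 -0.0027]
 [ 0.0011  0.0006  0.0019]
 [-0.0007 -0.0013 -0.0008]
 [ 0.0001  0.0001 -0.0012]
 [ 0.0001  0.0002  0.0009]]
```

```bash
cat > sim.py <<'E'
from kin import *
e,s,c=fitrot()
A=[];y=[]
for q,p in zip(Q,P):
    Ts=rots(q,s,c);A.append(np.hstack([np.eye(3)]+[T.as_matrix() for T in Ts]));y.append(p)
X=np.linalg.lstsq(np.vstack(A),np.ravel(y),rcond=.01)[0].reshape(8,3)
lo=np.array([-2.6,-.5,-1.47,.16,-1.27,.06,-2.6]);hi=np.array([2.6,2.12,1.34,2.42,4.41,2.06,2.6])
def fk(q):
    Ts=rots(q,s,c);p=X[0].copy()
    for T,x in zip(Ts,X[1:]): p=p+T.apply(x)
    return p,Ts[-1]
def jac(q):
    p,T=fk(q);J=np.zeros((6,7))
    for i in range(7):
        d=q.copy();d[i]+=1e-5;p2,T2=fk(d);J[:3,i]=(p2-p)/1e-5;J[3:,i]=(T2*T.inv()).as_rotvec()/1e-5
    return J
def step(q,row,lam=.02,n=4,postgain=0,qn=None):
    v=np.r_[np.array(row[:3])*.03,np.radians(np.array(row[3:6])*5)]
    for _ in range(n):
        J=jac(q);Ji=J.T@np.linalg.inv(J@J.T+lam**2*np.eye(6))
        dq=Ji@v/n
        if postgain: dq+=(np.eye(7)-Ji@J)@(qn-q)*postgain
        q=np.clip(q+dq,lo,hi)
    return q
E
cat > t.py <<'E'
from sim import *
q=Q[0].copy()
seq=[[.2,.58,.2,0,0,1]]*10+[[.3,.6,0,0,0,1]]*10+[[.2,.58,0,0,0,1]]*10
for lam in(.001,.05,.1):
    q=Q[0].copy()
    for r_ in seq:q=step(q,r_,lam)
    print(lam,q.round(2),fk(q)[0].round(3))
    q=Q[7].copy()
    for r_ in [[-.04,-.6,.55,0,0,-.88]]*10:q=step(q,r_,lam)
    print("8->9",q.round(2),fk(q)[0].round(3))
print("meas",Q[1],Q[8])
E
python3 t.py
```

```text
0.001 [ 0.62  0.03 -0.65  1.69  0.02  1.42  1.47] [ 0.482 -0.032  0.25 ]
8->9 [ 1.65 -0.28 -1.22  1.86 -0.06  0.86  1.21] [ 0.547 -0.268  0.282]
0.05 [ 0.62  0.05 -0.66  1.68  0.03  1.42  1.46] [ 0.488 -0.032  0.25 ]
8->9 [ 1.6  -0.32 -1.14  1.89 -0.13  0.86  1.28] [ 0.533 -0.27   0.282]
0.1 [ 0.61  0.08 -0.68  1.65  0.06  1.42  1.41] [ 0.502 -0.029  0.249]
8->9 [ 1.54 -0.37 -1.02  1.95 -0.21  0.83  1.38] [ 0.511 -0.277  0.277]
meas [ 0.59  0.03 -0.68  1.7   0.03  1.41  1.52] [ 1.71 -0.27 -1.28  1.84 -0.03  0.88  1.17]
```

```bash
cat > plan.py <<'E'
from sim import *
def Rv(yaw,lean=0):
    c_,d=np.cos(np.radians(yaw)),np.sin(np.radians(yaw))
    return Ro.from_euler('y',-lean,degrees=True)*Ro.from_matrix(np.array([[c_,d,0],[d,-c_,0],[0,0,-1]]))
def go(q,pt,Rt,smax=.6,log=None):
    for k in range(80):
        p,T=fk(q);dp=(pt-p)/.03;dr=np.degrees((Rt*T.inv()).as_rotvec())/5
        n=max(np.abs(dp).max()/smax,np.linalg.norm(dr)/.9,1)
        q=step(q,np.r_[dp/n,dr/n],.01,n=2)
        if log is not None:log.append(q)
        if n<=1.001: break
    return q
def margin(q): return np.minimum((q-lo),(hi-q))
if __name__=="__main__":
    q0=np.array([2.21,-.5,-1.47,1.54,-.47,1.44,.8])
    rng=np.random.default_rng(0)
    goal=np.array([.69,-.235,.25])
    for yg in (90,0,-90,45,135):
        L=[];q=go(q0,goal,Rv(yg),log=L);print("direct",yg,q.round(2),fk(q)[0].round(3),"min margin",np.array([margin(x).min() for x in L]).min().round(3),len(L))
    res=[]
    for t in range(60):
        via=np.array([rng.uniform(.35,.75),rng.uniform(-.55,-.1),rng.uniform(.27,.4)]);yv=rng.uniform(0,170);yg=rng.choice([90,60,120])
        L=[];q=go(q0,via,Rv(yv),log=L);q=go(q,goal,Rv(yg),log=L)
        m=np.array([margin(x).min() for x in L]);res.append((margin(q).min(),m[5:].min(),len(L),via.round(2),round(yv),yg,q.round(2),fk(q)[0].round(3)))
    res.sort(key=lambda a:-a[0])
    for x in res[:8]:print(x)
E
python3 plan.py
```

```text
direct 90 [ 2.6  -0.5  -1.47  1.21 -0.87  1.67  0.85] [ 0.586 -0.245  0.495] min margin 0.0 80
direct 0 [ 2.6  -0.5  -1.47  1.19 -0.9   1.69 -0.71] [ 0.586 -0.234  0.501] min margin 0.0 80
direct -90 [ 0.85  0.96 -1.47  0.94  1.03  1.87  2.6 ] [ 0.687 -0.249  0.239] min margin 0.0 80
direct 45 [ 2.6  -0.5  -1.47  1.2  -0.88  1.68  0.06] [ 0.586 -0.241  0.497] min margin 0.0 80
direct 135 [ 2.6  -0.5  -1.47  1.21 -0.86  1.67  1.63] [ 0.586 -0.245  0.494] min margin 0.0 80
(np.float64(0.38585587218651507), np.float64(0.0), 47, array([ 0.43, -0.29,  0.35]), 164, np.int64(120), array([ 0.76,  0.72, -0.98,  0.99,  0.58,  1.67,  0.51]), array([ 0.69 , -0.235,  0.25 ]))
(np.float64(0.38462163563414187), np.float64(0.01828367294436717), 34, array([ 0.36, -0.21,  0.34]), 158, np.int64(120), array([ 0.76,  0.72, -0.98,  0.99,  0.58,  1.68,  0.5 ]), array([ 0.69 , -0.235,  0.25 ]))
(np.float64(0.38055629378285016), np.float64(0.0), 94, array([ 0.46, -0.31,  0.33]), 158, np.int64(120), array([ 0.76,  0.72, -1.  ,  0.99,  0.59,  1.68,  0.5 ]), array([ 0.69 , -0.235,  0.25 ]))
(np.float64(0.375538
[... 223 characters left out ...]
, 40, array([ 0.4 , -0.52,  0.28]), 148, np.int64(120), array([ 0.78,  0.74, -1.05,  0.99,  0.63,  1.69,  0.48]), array([ 0.69 , -0.235,  0.25 ]))
(np.float64(0.35504526622312516), np.float64(0.0), 36, array([ 0.38, -0.23,  0.37]), 136, np.int64(120), array([ 0.79,  0.76, -1.09,  0.99,  0.66,  1.7 ,  0.47]), array([ 0.69 , -0.235,  0.25 ]))
(np.float64(0.0), np.float64(0.0), 160, array([ 0.6 , -0.43,  0.28]), 3, np.int64(90), array([ 2.6 , -0.5 , -1.47,  1.21, -0.88,  1.68,  0.85]), array([ 0.587, -0.241,  0.496]))
(np.float64(0.0), np.float64(0.0), 160, array([ 0.72, -0.28,  0.36]), 92, np.int64(120), array([ 2.6 , -0.5 , -1.47,  1.21, -0.89,  1.68,  1.39]), array([ 0.589, -0.235,  0.496]))
```

```bash
cat > p2.py <<'E'
from plan import *
q0=np.array([2.21,-.5,-1.47,1.54,-.47,1.44,.8]);p0,T0=fk(q0)
rng=np.random.default_rng(1);goal=np.array([.69,-.235,.25]);res=[]
for t in range(150):
    via=np.array([rng.uniform(.27,.5),rng.uniform(-.5,-.1),rng.uniform(.27,.42)]);yv=rng.uniform(90,200);yg=rng.choice([90,110,130]);lean=rng.choice([0,10,20,-10])
    L=[];q=go(q0,via,Rv(yv,lean),log=L);n1=len(L);qv=q
    if n1>50: continue
    q=go(q,goal,Rv(yg),log=L)
    m=np.array([margin(x).min() for x in L]);res.append((m[6:].min().round(3),margin(q).min().round(3),n1,len(L),via.round(2),round(yv),lean,yg,qv.round(2),q.round(2)))
res.sort(key=lambda a:-a[0]-.3*a[1])
for x in res[:10]:print(*x)
E
python3 p2.py
```

```text
0.269 0.391 10 29 [ 0.36 -0.37  0.38] 125 20 130 [ 1.98 -0.15 -0.9   1.6  -0.42  1.47  1.7 ] [ 0.75  0.71 -0.96  1.    0.56  1.67  0.69]
0.234 0.405 15 37 [ 0.31 -0.36  0.28] 161 10 130 [ 1.91 -0.12 -0.91  1.74 -0.25  1.39  2.28] [ 0.73  0.69 -0.9   1.    0.52  1.66  0.71]
0.225 0.411 14 36 [ 0.3  -0.36  0.28] 156 10 90 [ 1.89 -0.15 -0.86  1.76 -0.27  1.4   2.22] [ 0.71  0.68 -0.86  1.    0.5   1.65  0.01]
0.216 0.41 16 38 [ 0.3  -0.35  0.33] 163 10 110 [ 1.85 -0.17 -0.82  1.67 -0.27  1.5   2.32] [ 0.72  0.68 -0.87  1.    0.51  1.65  0.36]
0.204 0.397 12 33 [ 0.32 -0.37  0.35] 134 10 90 [ 2.06 -0.09 -1.07  1.57 -0.23  1.52  1.76] [ 0.73  0.7  -0.92  0.99  0.54  1.66 -0.01]
0.187 0.405 16 30 [ 0.44 -0.26  0.41] 166 20 110 [ 1.69 -0.22 -0.88  1.58 -0.42  1.46  2.13] [ 0.72  0.69 -0.89  1.    0.52  1.65  0.36]
0.179 0.407 21 42 [ 0.32 -0.19  0.38] 185 0 110 [ 1.57 -0.32 -0.83  1.64 -0.24  1.72  2.39] [ 0.72  0.69 -0.88  1.    0.51  1.65  0.36]
0.179 0.393 12 32 [ 0.33 -0.28  0.35] 145 10 110 [ 1.78 -0.29 -0.82  1.69 -0.35  1.55  1.92] [ 0.74  0.71 -0.95  1.    0.56  1.67  0.34]
0.166 0.401 18 41 [ 0.28 -0.46  0.41] 173 10 130 [ 2.06  0.22 -1.21  1.28  0.08  1.67  2.33] [ 0.73  0.69 -0.91  1.    0.53  1.66  0.7 ]
0.164 0.407 19 39 [ 0.33 -0.24  0.41] 178 10 130 [ 1.59 -0.31 -0.68  1.61 -0.34  1.66  2.41] [ 0.72  0.69 -0.89  1.    0.51  1.65  0.71]
```

```bash
python3 - <<'E'
from plan import *
q0=np.array([2.21,-.5,-1.47,1.54,-.47,1.44,.8]);p,T=fk(q0)
dr=np.degrees((Rv(125,20)*T.inv()).as_rotvec())/5;print(dr)
q=q0
for i in range(10):
    q=step(q,[-.53,-.53,.17,*(dr/10).round(2)],.01);print(q.round(2))
E
```

```text
[ 0.28442523 -1.90035138  6.11329057]
[ 2.17 -0.45 -1.42  1.57 -0.45  1.42  0.87]
[ 2.13 -0.4  -1.37  1.59 -0.43  1.4   0.95]
[ 2.09 -0.36 -1.3   1.61 -0.41  1.39  1.03]
[ 2.05 -0.33 -1.23  1.63 -0.41  1.39  1.12]
[ 2.02 -0.3  -1.16  1.64 -0.41  1.39  1.21]
[ 2.   -0.27 -1.1   1.64 -0.41  1.4   1.31]
[ 1.99 -0.25 -1.05  1.64 -0.42  1.41  1.41]
[ 1.99 -0.22 -1.    1.63 -0.42  1.43  1.5 ]
[ 1.99 -0.18 -0.96  1.61 -0.42  1.44  1.59]
[ 2.   -0.14 -0.93  1.59 -0.42  1.46  1.68]
```

>>> send_rows([
  [-0.53, -0.53, 0.17, 0.03, -0.19, 0.61, 1],
  [-0.53, -0.53, 0.17, 0.03, -0.19, 0.61, 1],
  [-0.53, -0.53, 0.17, 0.03, -0.19, 0.61, 1],
  [-0.53, -0.53, 0.17, 0.03, -0.19, 0.61, 1],
  [-0.53, -0.53, 0.17, 0.03, -0.19, 0.61, 1],
  [-0.53, -0.53, 0.17, 0.03, -0.19, 0.61, 1],
  [-0.53, -0.53, 0.17, 0.03, -0.19, 0.61, 1],
  [-0.53, -0.53, 0.17, 0.03, -0.19, 0.61, 1],
  [-0.53, -0.53, 0.17, 0.03, -0.19, 0.61, 1],
  [-0.53, -0.53, 0.17, 0.03, -0.19, 0.61, 1],
])

```text
time: 11.07
ee_pos: [0.3557, -0.3764, 0.3742]
eef_rot: [0.441, 0.88, 0.073, 0.159]
ft_force: [0.4, -1.0, 0.4]
width: 0.0001
```

```bash
cat > seg.py <<'E'
# plan segment: python3 seg.py x y z yaw lean [smax]
import sys
from plan import *
from h import st
s_=st();q=np.array(s_["joint_positions"]);a=[float(v) for v in sys.argv[1:]]
p,T=np.array(s_["ee_pos"]),Ro.from_quat(s_["eef_rot"])
print("fk err",(fk(q)[0]-p).round(4))
dp=(np.array(a[:3])-p)/.03;dr=np.degrees((Rv(a[3],a[4])*T.inv()).as_rotvec())/5
n=int(np.ceil(max(np.abs(dp).max()/(a[5] if len(a)>5 else .6),np.linalg.norm(dr)/.95,1)))
print("rows",n,"per row",(dp/n).round(3),(dr/n).round(3))
for i in range(n):
    q=step(q,[*(dp/n),*(dr/n)],.01)
    if i%4==3 or i==n-1: print(i+1,q.round(2),fk(q)[0].round(3))
E
python3 seg.py .69 -.235 .25 90 0
```

```text
t 11.07 p [ 0.3557 -0.3764  0.3742] stand [-0.244  -0.3623  0.3742] yawx 125.1 z [ 0.344 -0.011 -0.939] F [ 0.4 -1.   0.4] w 0.0001 j [ 1.97 -0.14 -0.91  1.6  -0.41  1.45  1.71]
fk err [0.007  0.0035 0.0024]
rows 19 per row [ 0.587  0.248 -0.218] [ 0.075  0.202 -0.383]
4 [ 1.89 -0.04 -1.13  1.57 -0.21  1.37  1.28] [ 0.433 -0.343  0.351]
8 [ 1.57  0.2  -1.2   1.48  0.15  1.38  0.76] [ 0.504 -0.312  0.325]
12 [ 1.19  0.39 -1.09  1.35  0.37  1.46  0.38] [ 0.574 -0.282  0.298]
16 [ 0.89  0.57 -0.98  1.16  0.49  1.57  0.12] [ 0.645 -0.252  0.27 ]
19 [ 0.7   0.7  -0.9   0.98  0.55  1.67 -0.01] [ 0.697 -0.229  0.25 ]
```

>>> send_rows([
  [0.58, 0.25, -0.2, 0.08, 0.2, -0.38, 1],
  [0.58, 0.25, -0.2, 0.08, 0.2, -0.38, 1],
  [0.58, 0.25, -0.2, 0.08, 0.2, -0.38, 1],
  [0.58, 0.25, -0.2, 0.08, 0.2, -0.38, 1],
  [0.58, 0.25, -0.2, 0.08, 0.2, -0.38, 1],
  [0.58, 0.25, -0.2, 0.08, 0.2, -0.38, 1],
  [0.58, 0.25, -0.2, 0.08, 0.2, -0.38, 1],
  [0.58, 0.25, -0.2, 0.08, 0.2, -0.38, 1],
  [0.58, 0.25, -0.2, 0.08, 0.2, -0.38, 1],
  [0.58, 0.25, -0.2, 0.08, 0.2, -0.38, 1],
])

```text
time: 11.9
ee_pos: [0.5263, -0.3211, 0.3042]
eef_rot: [0.601, 0.795, 0.025, 0.079]
ft_force: [-0.1, -0.5, 0.4]
width: 0.0002
```

```bash
python3 seg.py .69 -.235 .25 90 0
```

```text
t 11.9 p [ 0.5263 -0.3211  0.3042] stand [-0.0733 -0.3069  0.3042] yawx 105.5 z [ 0.155 -0.055 -0.986] F [-0.1 -0.5  0.4] w 0.0002 j [ 1.41  0.32 -1.15  1.43  0.31  1.42  0.55]
fk err [ 0.0004 -0.004  -0.0015]
rows 10 per row [ 0.546  0.287 -0.181] [ 0.088  0.168 -0.316]
4 [ 1.1   0.47 -1.06  1.29  0.44  1.51  0.28] [ 0.592 -0.29   0.28 ]
8 [ 0.85  0.63 -0.97  1.11  0.52  1.61  0.07] [ 0.657 -0.255  0.258]
10 [ 0.73  0.7  -0.92  1.    0.55  1.66 -0.  ] [ 0.69  -0.238  0.247]
```

>>> send_rows([
  [0.55, 0.28, -0.15, 0.09, 0.17, -0.32, 1],
  [0.55, 0.28, -0.15, 0.09, 0.17, -0.32, 1],
  [0.55, 0.28, -0.15, 0.09, 0.17, -0.32, 1],
  [0.55, 0.28, -0.15, 0.09, 0.17, -0.32, 1],
  [0.55, 0.28, -0.15, 0.09, 0.17, -0.32, 1],
  [0.55, 0.28, -0.15, 0.09, 0.17, -0.32, 1],
  [0.55, 0.28, -0.15, 0.09, 0.17, -0.32, 1],
  [0.55, 0.28, -0.15, 0.09, 0.17, -0.32, 1],
  [0.55, 0.28, -0.15, 0.09, 0.17, -0.32, 1],
  [0, 0, 0, 0, 0, 0, 1],
])

```text
time: 12.73
ee_pos: [0.6934, -0.2423, 0.2413]
eef_rot: [0.699, 0.715, -0.006, 0.006]
ft_force: [-0.6, 0.1, -0.7]
width: 0.0004
```

```bash
python3 seg.py .68 -.232 .14 90 0 .4; python3 -c "
from h import *
a=r.camera('wrist');cv2.imwrite('pics/w10.png',a)"
```

```text
t 12.73 p [ 0.6934 -0.2423  0.2413] stand [ 0.0938 -0.2282  0.2413] yawx 91.2 z [ 0.    -0.018 -1.   ] F [-0.6  0.1 -0.7] w 0.0004 j [ 0.74  0.72 -0.93  0.99  0.58  1.65  0.02]
fk err [ 0.0006 -0.0079 -0.0017]
rows 9 per row [-0.05   0.038 -0.375] [ 0.023  0.    -0.028]
4 [ 0.77  0.73 -0.93  1.09  0.57  1.57 -0.01] [ 0.688 -0.246  0.195]
8 [ 0.8   0.74 -0.93  1.18  0.57  1.48 -0.04] [ 0.682 -0.241  0.15 ]
9 [ 0.8   0.74 -0.93  1.2   0.58  1.46 -0.04] [ 0.68  -0.24   0.138]
```

View pics/w10.png

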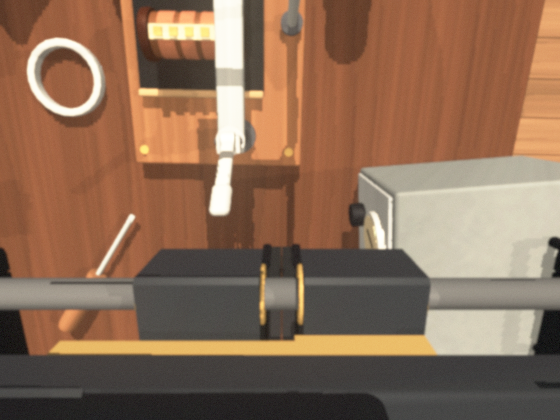

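```bash
python3 - <<'E'
from h import *
for z in(0,.05,.1,.2):print(z,back("top",[378,128],z),back("top",[465,100],z), back("top",[362,50],z))
s=r.read_state();pose=(s["ee_pos"],s["eef_rot"])
for z in(.0,.1,.15,.2):print(z,back("wrist",[362,172],z,pose))
# lever tip check
p=np.load("stand.npy")
for q in(.1,.2,.3,.4):
    a=-1.24-q
    print(q,proj("wrist",S2W(p,[[.041,-.180,.102-.002*q],[.041+.0505*np.cos(a),-.180+.0505*np.sin(a),.174-.002*q]]),pose).round(0).tolist())
E
```

```text
0 [ 0.79103532 -0.25950903] [ 0.86756229 -0.50423084] [ 1.01705191 -0.21840925]
0.05 [ 0.77868286 -0.24864429] [ 0.85186818 -0.48268002] [ 0.99483015 -0.20933918]
0.1 [ 0.76633039 -0.23777955] [ 0.83617407 -0.4611292 ] [ 0.9726084  -0.20026911]
0.2 [ 0.74162546 -0.21605007] [ 0.80478585 -0.41802755] [ 0.92816488 -0.18212898]
0.0 [ 0.79574292 -0.24032007]
0.1 [ 0.77156672 -0.22389832]
0.15 [ 0.75947863 -0.21568744]
0.2 [ 0.74739053 -0.20747657]
0.1 [[227.0, 138.0], [229.0, 209.0]]
0.2 [[227.0, 138.0], [223.0, 210.0]]
0.3 [[227.0, 138.0], [216.0, 210.0]]
0.4 [[227.0, 138.0], [210.0, 210.0]]
```

```bash
python3 - <<'E'
from h import *
a=r.camera("scene")[90:290,10:280];cv2.imwrite("pics/s11.png",cv2.resize(a,None,fx=2.9,fy=2.9,interpolation=cv2.INTER_CUBIC))
a=r.camera("top")[20:220,330:500];cv2.imwrite("pics/t11.png",cv2.resize(a,None,fx=3,fy=3,interpolation=cv2.INTER_CUBIC))
E
```

```text
(no output)
```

View pics/s11.png

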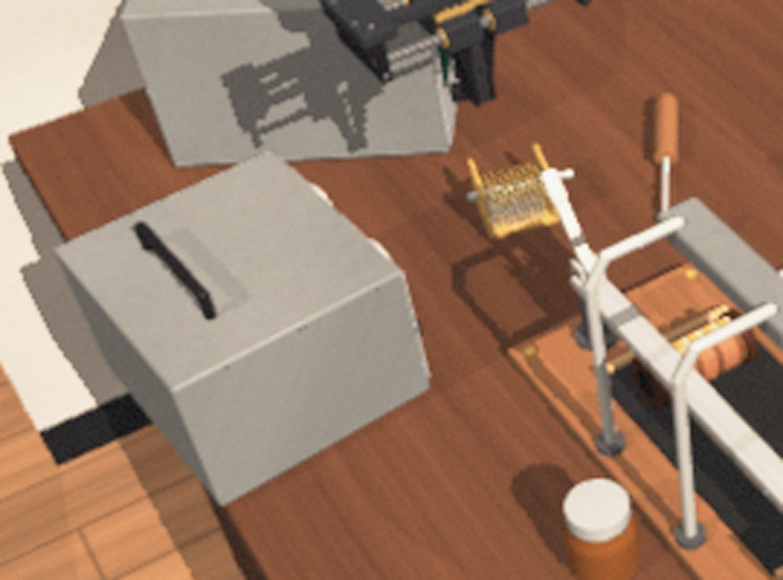

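View pics/t11.png

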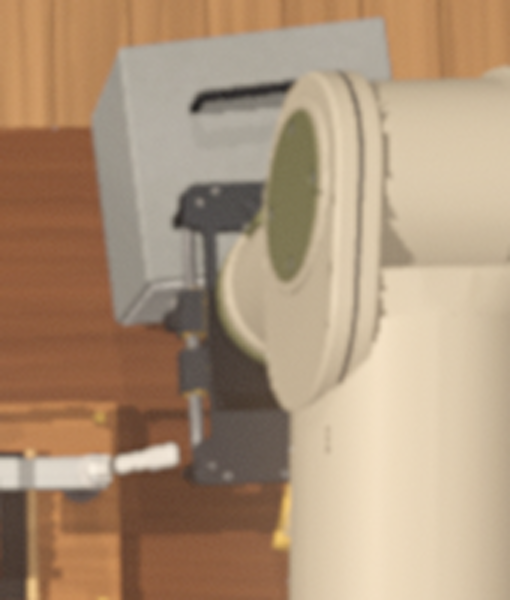

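```bash
python3 - <<'E'
from h import *
b=back("scene",[157.6,220.3],0);print(b)
for z in(.1,.12,.14,.16,.18,.2):print(z,proj("scene",[*b,z]).round(1))
print(back("scene",[100.5+0,147.],.15), back("top",[330+147/3,20+280/3],.15),back("top",[330+118/3,20+325/3],0))
E
```

```text
[ 0.78345606 -0.25304718]
0.1 [[150.5 192. ]]
0.12 [[148.9 186. ]]
0.14 [[147.4 179.8]]
0.16 [[145.8 173.5]]
0.18 [[144.2 167. ]]
0.2 [[142.5 160.4]]
[ 0.82780066 -0.42686345] [ 0.79041961 -0.23004712] [ 0.79040605 -0.23518334]
```

>>> send_rows([
  [-0.05, 0.04, -0.4, 0.02, 0, -0.03, 1],
  [-0.05, 0.04, -0.4, 0.02, 0, -0.03, 1],
  [-0.05, 0.04, -0.4, 0.02, 0, -0.03, 1],
  [-0.05, 0.04, -0.4, 0.02, 0, -0.03, 1],
  [-0.05, 0.04, -0.4, 0.02, 0, -0.03, 1],
  [-0.05, 0.04, -0.4, 0.02, 0, -0.03, 1],
  [-0.05, 0.04, -0.4, 0.02, 0, -0.03, 1],
  [-0.05, 0.04, -0.4, 0.02, 0, -0.03, 1],
  [-0.05, 0.04, -0.3, 0.02, 0, -0.03, 1],
])

```text
time: 13.63
ee_pos: [0.6748, -0.2487, 0.1429]
eef_rot: [0.712, 0.702, -0.001, 0.015]
ft_force: [-1.3, -0.5, 0.3]
width: 0.0005
```

```bash
cat > lev.py <<'E'
# planned finger centre path for lever directions
import numpy as np
P=np.array([.6402,-.1942]);rr=.038
def C(th,rr=rr,extra=0):
    u=np.array([np.cos(th),np.sin(th)]);n=np.array([-u[1],u[0]])
    d=.008+.015*abs(n[0])+.0095*abs(n[1])+extra
    return P+rr*u+d*n
if __name__=="__main__":
    for q in np.arange(.3,1.95,.2):print(round(q,1),C(-1.24-q).round(4))
    print(1.9,C(-3.14).round(4))
E
python3 lev.py; python3 -c "
from h import *
st();a=r.camera('wrist');cv2.imwrite('pics/w12.png',a)"
```

```text
0.3 [ 0.6646 -0.2315]
0.5 [ 0.6578 -0.2358]
0.7 [ 0.6502 -0.2388]
0.9 [ 0.6414 -0.2401]
1.1 [ 0.632  -0.2392]
1.3 [ 0.6226 -0.2358]
1.5 [ 0.6141 -0.2299]
1.7 [ 0.607  -0.2217]
1.9 [ 0.6022 -0.2118]
1.9 [ 0.6022 -0.2118]
t 13.63 p [ 0.6748 -0.2487  0.1429] stand [ 0.0752 -0.2346  0.1429] yawx 89.2 z [ 0.019 -0.022 -1.   ] F [-1.3 -0.5  0.3] w 0.0005 j [ 0.83  0.72 -0.93  1.23  0.58  1.43 -0.04]
```

View pics/w12.png

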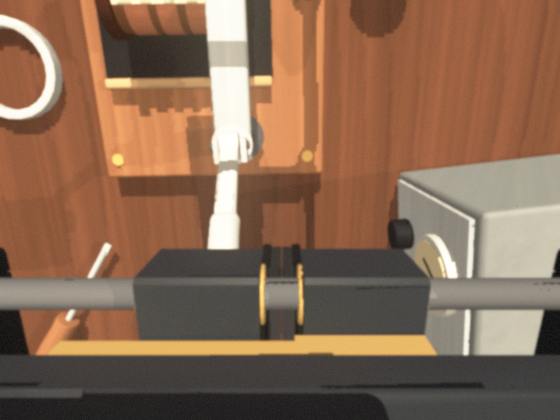

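>>> send_rows([
  [0.05, 0.25, -0.1, -0.1, 0.1, 0, 1],
  [0, 0.25, -0.1, -0.1, 0.1, 0, 1],
  [0, 0.15, 0, 0, 0, 0, 1],
  [0, 0, 0, 0, 0, 0, 1],
])

```text
time: 14.02
ee_pos: [0.6754, -0.2282, 0.1355]
eef_rot: [0.712, 0.702, -0.015, 0.015]
ft_force: [-0.3, 0.7, -0.4]
width: 0.0003
```

```bash
python3 -c "
from h import *
st();rotto(90,1)"
```

```text
t 14.02 p [ 0.6754 -0.2282  0.1355] stand [ 0.0757 -0.2141  0.1355] yawx 89.1 z [-0.001 -0.042 -0.999] F [-0.3  0.7 -0.4] w 0.0003 j [ 0.79  0.72 -0.92  1.24  0.6   1.44 -0.09]
units total [ 0.48 -0.01  0.18] per row [ 0.483 -0.009  0.175]
```

>>> send_rows([
  [-0.18, -0.05, 0, 0.1, 0, 0, 1],
  [-0.18, -0.06, 0, 0.1, 0, 0, 1],
  [-0.12, -0.07, 0, 0.1, 0, 0, 1],
  [-0.12, -0.07, 0, 0.1, 0, 0, 1],
  [-0.13, -0.05, 0, 0, 0, 0, 1],
  [-0.13, -0.05, 0, 0, 0, 0, 1],
  [-0.15, -0.02, 0, 0, 0, 0, 1],
  [-0.15, -0.02, 0, 0, 0, 0, 1],
])

```text
time: 14.68
ee_pos: [0.6402, -0.2392, 0.1378]
eef_rot: [0.712, 0.702, 0.001, 0.003]
ft_force: [2.3, 1.2, -0.7]
width: 0.0006
```

```bash
python3 -c "
from h import *
st();rotto(90,1);a=r.camera('wrist');cv2.imwrite('pics/w13.png',a)"
```

```text
t 14.68 p [ 0.6402 -0.2392  0.1378] stand [ 0.0406 -0.2251  0.1378] yawx 89.2 z [ 0.006 -0.002 -1.   ] F [ 2.3  1.2 -0.7] w 0.0006 j [ 0.9   0.67 -0.95  1.33  0.54  1.41 -0.04]
units total [0.02 0.06 0.15] per row [0.024 0.064 0.154]
```

View pics/w13.png

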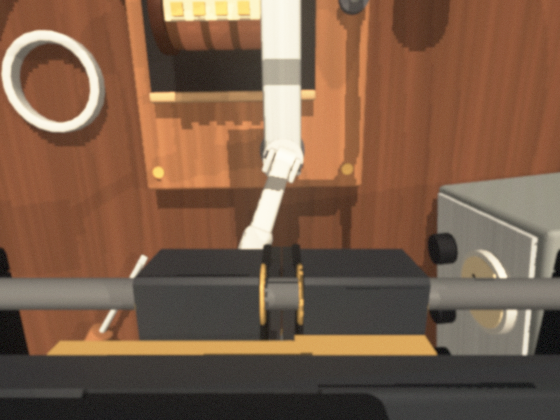

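>>> send_rows([
  [-0.14, 0, 0, 0, 0, 0, 1],
  [-0.14, 0, 0, 0, 0, 0, 1],
  [-0.16, 0.06, 0, 0, 0, 0, 1],
  [-0.16, 0.06, 0, 0, 0, 0, 1],
  [-0.14, 0.1, 0, 0, 0, 0, 1],
  [-0.14, 0.1, 0, 0, 0, 0, 1],
  [-0.12, 0.14, 0, 0, 0, 0, 1],
  [-0.12, 0.14, 0, 0, 0, 0, 1],
])

```text
time: 15.4
ee_pos: [0.602, -0.2224, 0.1383]
eef_rot: [0.713, 0.701, -0.0, 0.004]
ft_force: [0.3, -0.3, 2.1]
width: 0.0005
```

```bash
python3 -c "
from h import *
st();rotto(90,1);a=r.camera('wrist');cv2.imwrite('pics/w14.png',a)
b=r.camera('scene')[130:260,170:330];cv2.imwrite('pics/s14.png',cv2.resize(b,None,fx=4,fy=4,interpolation=cv2.INTER_CUBIC))"
```

```text
t 15.4 p [ 0.602  -0.2224  0.1383] stand [ 0.0024 -0.2083  0.1383] yawx 89.1 z [ 0.005 -0.006 -1.   ] F [ 0.3 -0.3  2.1] w 0.0005 j [ 0.97  0.59 -0.99  1.45  0.5   1.36 -0.06]
units total [0.07 0.06 0.18] per row [0.067 0.055 0.185]
```

View pics/w14.png

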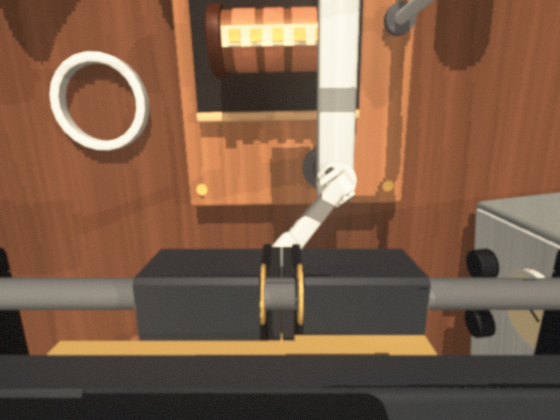

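View pics/s14.png

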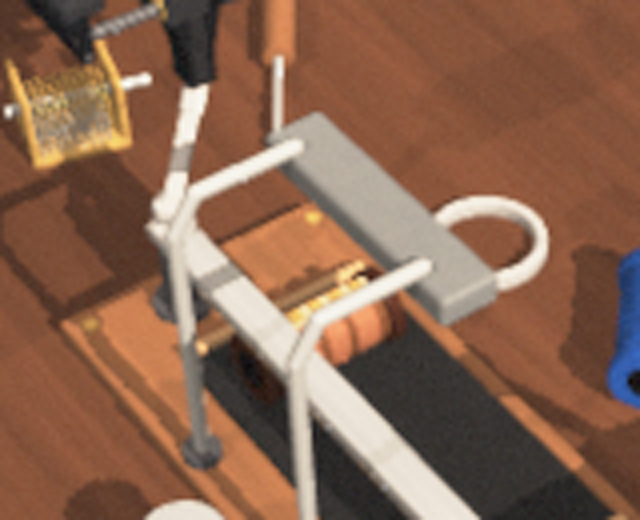

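```bash
python3 - <<'E'
from h import *
s=r.read_state();pose=(s["ee_pos"],s["eef_rot"]);p=np.load("stand.npy")
for q in(.9,1.0,1.1,1.2,1.3,1.4,1.5,1.6):
    a=-1.24-q
    W=S2W(p,[[.041,-.180,.102-.002*q],[.041+.034*np.cos(a),-.180+.034*np.sin(a),.15-.002*q],[.041+.0505*np.cos(a),-.180+.0505*np.sin(a),.174-.002*q]])
    print(q,proj("wrist",W,pose).round(0).tolist(),((proj("scene",W)-[170,130])*4).round(0).tolist())
E
```

```text
0.9 [[336.0, 183.0], [316.0, 248.0], [303.0, 291.0]] [[173.0, 207.0], [168.0, 112.0], [165.0, 65.0]]
1.0 [[336.0, 183.0], [311.0, 245.0], [295.0, 286.0]] [[173.0, 207.0], [173.0, 113.0], [173.0, 65.0]]
1.1 [[336.0, 183.0], [307.0, 241.0], [287.0, 280.0]] [[173.0, 207.0], [179.0, 113.0], [181.0, 66.0]]
1.2 [[336.0, 183.0], [302.0, 237.0], [281.0, 273.0]] [[173.0, 208.0], [184.0, 114.0], [189.0, 67.0]]
1.3 [[336.0, 183.0], [299.0, 232.0], [274.0, 266.0]] [[173.0, 208.0], [189.0, 115.0], [197.0, 69.0]]
1.4 [[336.0, 182.0], [296.0, 228.0], [269.0, 258.0]] [[173.0, 208.0], [194.0, 117.0], [204.0, 71.0]]
1.5 [[336.0, 182.0], [293.0, 222.0], [264.0, 249.0]] [[173.0, 208.0], [199.0, 119.0], [211.0, 74.0]]
1.6 [[336.0, 182.0], [291.0, 217.0], [261.0, 240.0]] [[173.0, 208.0], [203.0, 121.0], [217.0, 77.0]]
```

```bash
python3 - <<'E'
import cv2
a=cv2.imread("pics/w14.png")[150:350,210:390];cv2.imwrite("pics/c14.png",cv2.resize(a,None,fx=3.2,fy=3,interpolation=cv2.INTER_CUBIC))
E
```

```text
(no output)
```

View pics/c14.png

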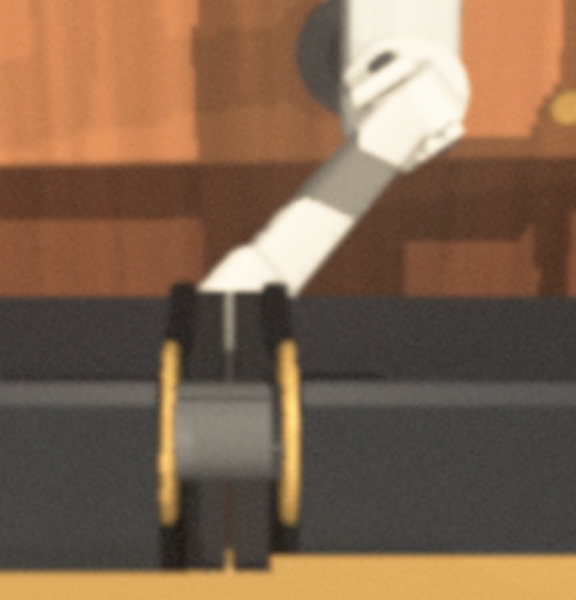

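```bash
python3 - <<'E'
from h import *
s=r.read_state();pose=(s["ee_pos"],s["eef_rot"]);p=np.load("stand.npy")
print("tcp",((proj("scene",s["ee_pos"])-[170,130])*4).round(0),(proj("wrist",s["ee_pos"],pose)-[210,150])*[3.2,3])
for dx in(-.015,.015):
  for dy in(-.0095,.0095):
    print("corner",dx,dy,((proj("scene",s["ee_pos"]+[dx,dy,0])-[170,130])*4).round(0),((proj("wrist",s["ee_pos"]+[dx,dy,0],pose)-[210,150])*[3.2,3]).round(0))
for q in(1.2,1.4):
  for f in (0,.2,.4,.6):
    a=-1.24-q;e=np.radians(55)-f
    L=np.array([.0,.058,.088])
    W=S2W(p,np.c_[.041+L*np.cos(e)*np.cos(a),-.180+L*np.cos(e)*np.sin(a),.102-.002*q+L*np.sin(e)])
    print(q,f,((proj("wrist",W,pose)-[210,150])*[3.2,3]).round(0).tolist(),((proj("scene",W)-[170,130])*4).round(0).tolist())
b=r.camera('scene')[110:240,160:280];cv2.imwrite('pics/s15.png',cv2.resize(b,None,fx=5,fy=4.6,interpolation=cv2.INTER_CUBIC))
E
```

```text
tcp [[197. 113.]] [[227.06678539 273.66541703]]
corner -0.015 -0.0095 [[210.  97.]] [[149. 319.]]
corner -0.015 0.0095 [[226. 112.]] [[145. 229.]]
corner 0.015 -0.0095 [[169. 115.]] [[307. 317.]]
corner 0.015 0.0095 [[185. 130.]] [[308. 227.]]
1.2 0 [[403.0, 98.0], [299.0, 258.0], [226.0, 370.0]] [[173.0, 208.0], [184.0, 115.0], [189.0, 67.0]]
1.2 0.2 [[403.0, 98.0], [260.0, 273.0], [167.0, 386.0]] [[173.0, 208.0], [189.0, 116.0], [197.0, 69.0]]
1.2 0.4 [[403.0, 98.0], [231.0, 278.0], [127.0, 387.0]] [[173.0, 208.0], [194.0, 120.0], [205.0, 76.0]]
1.2 0.6 [[403.0, 98.0], [211.0, 276.0], [105.0, 375.0]] [[173.0, 208.0], [198.0, 128.0], [211.0, 88.0]]
1.4 0 [[403.0, 97.0], [278.0, 230.0], [189.0, 324.0]] [[173.0, 208.0], [193.0, 118.0], [204.0, 71.0]]
1.4 0.2 [[403.0, 97.0], [234.0, 239.0], [123.0, 332.0]] [[173.0, 208.0], [202.0, 119.0], [216.0, 73.0]]
1.4 0.4 [[403.0, 97.0], [201.0, 241.0], [79.0, 329.0]] [[173.0, 208.0], [209.0, 124.0], [226.0, 81.0]]
1.4 0.6 [[403.0, 97.0], [180.0, 237.0], [55.0, 316.0]] [[173.0, 208.0], [214.0, 132.0], [234.0, 94.0]]
```

View pics/s15.png

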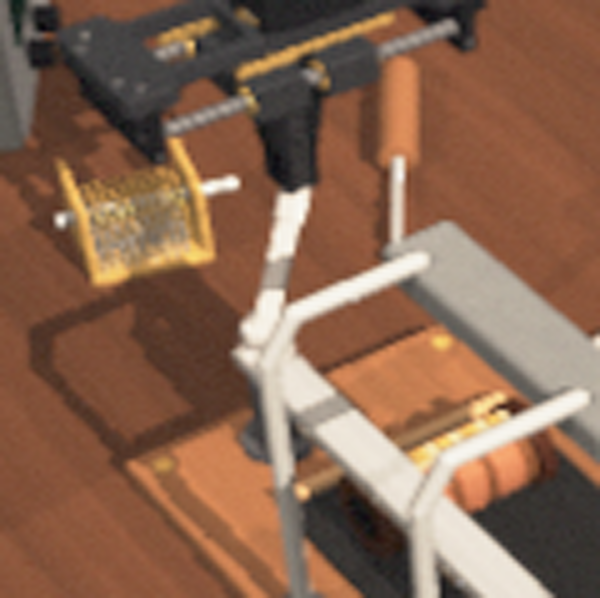

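>>> send_rows([
  [0, -0.1, 0.3, 0, 0, 0, 1],
  [0, -0.1, 0.5, 0, 0, 0, 1],
  [0, -0.3, 0.5, 0, 0, 0, 1],
  [0, -0.6, 0.5, 0, 0, 0, 1],
  [0, -0.6, 0.3, 0, 0, 0, 1],
  [0, -0.6, 0.1, 0, 0, 0, 1],
  [0, -0.3, 0, 0, 0, 0, 1],
])

```text
time: 16.13
ee_pos: [0.6015, -0.3008, 0.2099]
eef_rot: [0.711, 0.704, -0.0, 0.002]
ft_force: [0.2, -1.2, -1.1]
width: 0.0006
```

```bash
python3 -c "
from h import *
st();a=r.camera('wrist');cv2.imwrite('pics/w16.png',a)
b=r.camera('scene')[110:240,160:280];cv2.imwrite('pics/s16.png',cv2.resize(b,None,fx=5,fy=4.6,interpolation=cv2.INTER_CUBIC))
b=r.camera('top')[130:230,300:420];cv2.imwrite('pics/t16.png',cv2.resize(b,None,fx=5,fy=5,interpolation=cv2.INTER_CUBIC))"
```

```text
t 16.13 p [ 0.6015 -0.3008  0.2099] stand [ 0.0019 -0.2867  0.2099] yawx 89.4 z [ 0.002 -0.003 -1.   ] F [ 0.2 -1.2 -1.1] w 0.0006 j [ 1.01  0.61 -0.98  1.26  0.49  1.52  0.09]
```

View pics/w16.png

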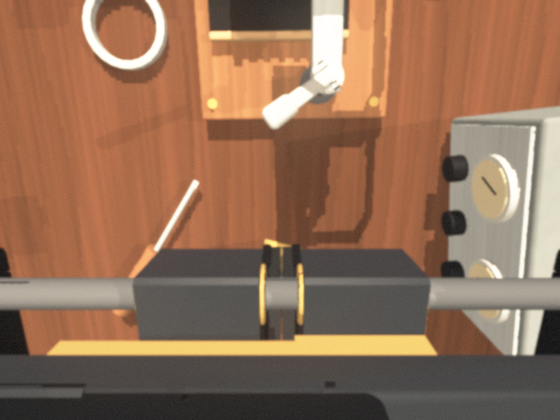

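View pics/s16.png

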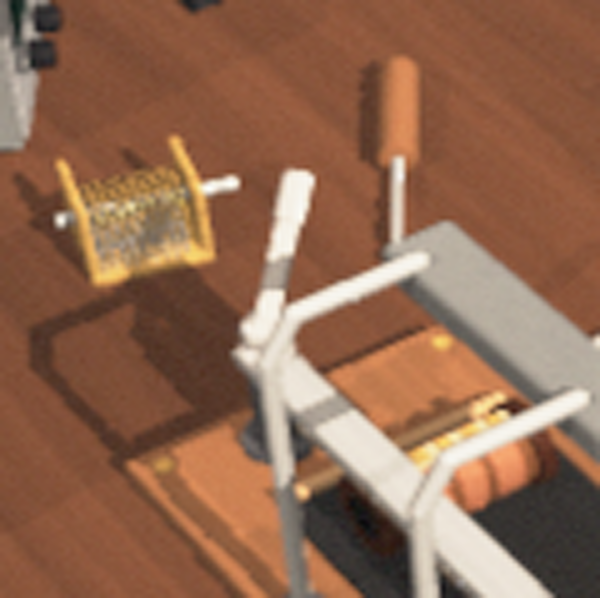

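View pics/t16.png

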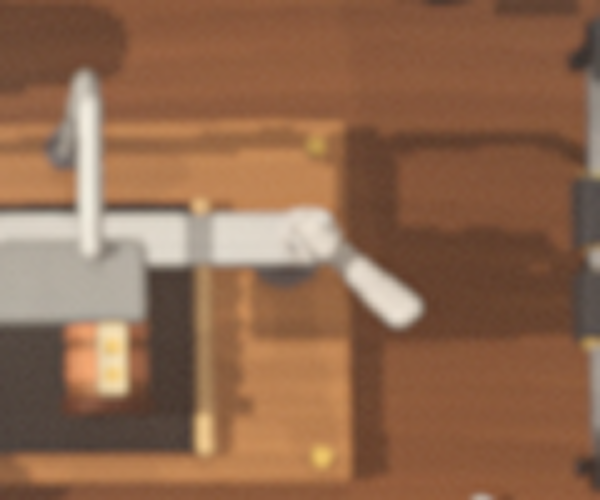

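```bash
cat > levfit.py <<'E'
from h import *
def levfit(obs,pose):
    p=np.load("stand.npy")
    def tip(v,L=.088):
        q,f=v;a=-1.24-q;e=np.radians(55)-f
        return S2W(p,[.041+L*np.cos(e)*np.cos(a),-.180+L*np.cos(e)*np.sin(a),.102-.002*q+L*np.sin(e)])
    def fun(v): return np.ravel([(proj(n,tip(v),pose)[0]-uv) for n,uv in obs.items()])
    o=least_squares(fun,[1.2,.1]);print("q,f",o.x.round(3),"res",o.fun.round(1),"tip",tip(o.x).round(4))
    return o.x
E
python3 - <<'E'
from levfit import *
s=r.read_state();pose=(s["ee_pos"],s["eef_rot"])
levfit({"wrist":[271,119],"scene":[160+298/5,110+174/4.6],"top":[300+405/5,130+312/5]},pose)
levfit({"wrist":[271,119],"scene":[160+298/5,110+174/4.6]},pose)
levfit({"scene":[160+298/5,110+174/4.6],"top":[300+405/5,130+312/5]},pose)
E
```

```text
q,f [1.261 0.077] res [-0.3 -0.1 -0.2 -0.8  0.1 -0.6] tip [[ 0.5953 -0.2275  0.1675]]
q,f [1.259 0.076] res [-0.1 -0.1 -0.3 -0.8] tip [[ 0.5954 -0.2275  0.1675]]
q,f [1.273 0.092] res [ 0.2 -0.7  0.  -0.1] tip [[ 0.5941 -0.2275  0.1666]]
```

```bash
python3 -c "
from h import *
s=r.read_state();b=r.camera('scene')
u=proj('scene',s['ee_pos'])[0];print(u)
b=b[20:170,140:300];cv2.imwrite('pics/s17.png',cv2.resize(b,None,fx=4,fy=4,interpolation=cv2.INTER_CUBIC));print((u-[140,20])*4)"
```

```text
[201.11818628 120.82134025]
[244.47274512 403.28536098]
```

View pics/s17.png

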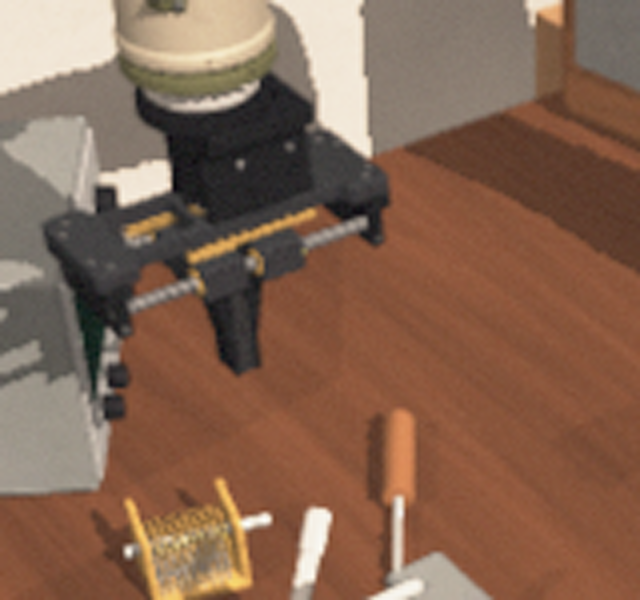

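```bash
python3 -c "
from h import *
s=r.read_state();R=Ro.from_quat(s['eef_rot'])
for dz in (0,-.01,-.015,-.02,-.025):
    W=s['ee_pos']+R.apply([0,0,dz])
    print(dz,(proj('scene',W)[0]-[140,20])*4,proj('wrist',W,(s['ee_pos'],s['eef_rot']))[0], [proj('wrist',s['ee_pos']+R.apply([x,0,dz]),(s['ee_pos'],s['eef_rot']))[0][1].round(0) for x in(.0095,-.0095)])
b=r.camera('top');print(proj('top',s['ee_pos']))
b=b[150:300,330:490];cv2.imwrite('pics/t17.png',cv2.resize(b,None,fx=4,fy=4,interpolation=cv2.INTER_CUBIC))
a=cv2.imread('pics/w16.png')[220:320,230:330];cv2.imwrite('pics/c17.png',cv2.resize(a,None,fx=5.5,fy=5.5,interpolation=cv2.INTER_CUBIC))
"
```

```text
0 [245.3753129  404.44355788] [280.971832   241.21477124] [np.float64(226.0), np.float64(256.0)]
-0.01 [243.55121817 391.07821239] [280.95620441 247.27408626] [np.float64(231.0), np.float64(263.0)]
-0.015 [242.63151441 384.33944033] [280.94779529 250.5345696 ] [np.float64(234.0), np.float64(266.0)]
-0.02 [241.70664908 377.56284894] [280.93894792 253.96497649] [np.float64(237.0), np.float64(270.0)]
-0.025 [240.77657862 370.74811895] [280.92962712 257.57894593] [np.float64(241.0), np.float64(274.0)]
[[415.48031635 187.24413026]]
```

View pics/c17.png

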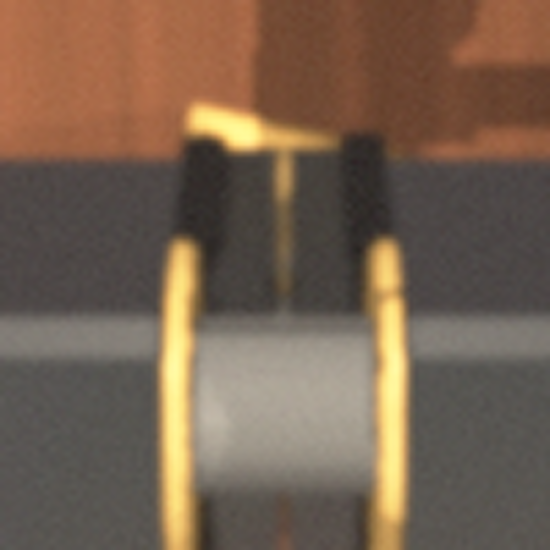

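```bash
sed -i 's/.015\*abs/.0095*abs/; s/rr=.038/rr=.036/' lev.py; python3 - <<'E'
from lev import *
print("pre",C(-1.24-1.26,extra=.012))
for q in (1.26,1.4,1.5,1.6,1.7,1.8,1.9,2.0):print(q,C(-1.24-q).round(4))
E
python3 seg.py .632 -.243 .21 90 0 .5; cat >> seg.py <<'E'
E
```

```text
pre [ 0.63128577 -0.24242016]
1.26 [ 0.6241 -0.2328]
1.4 [ 0.6187 -0.2298]
1.5 [ 0.6151 -0.2271]
1.6 [ 0.6117 -0.2239]
1.7 [ 0.6088 -0.2202]
1.8 [ 0.6063 -0.2162]
1.9 [ 0.6042 -0.2118]
2.0 [ 0.6026 -0.209 ]
t 16.38 p [ 0.6015 -0.2962  0.2082] stand [ 0.0019 -0.2821  0.2082] yawx 89.7 z [ 0.    -0.001 -1.   ] F [-0.7  0.2 -1. ] w 0.0005 j [ 1.01  0.6  -0.98  1.26  0.49  1.52  0.09]
fk err [-0.0011 -0.0062 -0.0024]
rows 4 per row [0.254 0.443 0.015] [0.003 0.001 0.016]
4 [ 0.91  0.62 -0.98  1.24  0.5   1.53  0.01] [ 0.631 -0.249  0.208]
```

>>> send_rows([
  [0.3, 0.4, 0, 0, 0, 0, 1],
  [0.3, 0.4, 0, 0, 0, 0, 1],
  [0.3, 0.4, 0, 0, 0, 0, 1],
  [0.15, 0.4, 0, 0, 0, 0, 1],
  [0, 0, 0, 0, 0, 0, 1],
  [0, 0.05, -0.5, 0, 0, 0, 1],
  [0, 0.05, -0.5, 0, 0, 0, 1],
  [0, 0.05, -0.5, 0, 0, 0, 1],
])

```text
time: 17.05
ee_pos: [0.6346, -0.2328, 0.1639]
eef_rot: [0.705, 0.709, 0.0, 0.001]
ft_force: [0.6, 0.0, 0.2]
width: 0.0002
```

```bash
python3 seg.py .632 -.243 .108 90 0 .5
```

```text
t 17.05 p [ 0.6346 -0.2328  0.1639] stand [ 0.035  -0.2187  0.1639] yawx 90.3 z [ 0.002 -0.001 -1.   ] F [0.6 0.  0.2] w 0.0002 j [ 0.91  0.64 -0.97  1.31  0.52  1.45 -0.02]
fk err [-0.0014 -0.0067 -0.0027]
rows 4 per row [-0.022 -0.085 -0.466] [ 0.002  0.005 -0.014]
4 [ 0.92  0.69 -0.95  1.37  0.55  1.36 -0.03] [ 0.63  -0.25   0.105]
```

>>> send_rows([
  [0, -0.3, -0.1, 0, 0, 0, 1],
  [0, -0.15, -0.45, 0, 0, 0, 1],
  [0, 0, -0.45, 0, 0, 0, 1],
  [0, 0, -0.45, 0, 0, 0, 1],
  [0, 0, -0.3, 0, 0, 0, 1],
  [0, 0, 0, 0, 0, 0, 1],
])

```text
time: 17.55
ee_pos: [0.632, -0.2488, 0.1042]
eef_rot: [0.706, 0.709, -0.001, -0.001]
ft_force: [0.8, 0.3, 0.7]
width: 0.0001
```

```bash
python3 -c "
from h import *
st();a=r.camera('wrist')[120:320,190:390];cv2.imwrite('pics/w18.png',cv2.resize(a,None,fx=2.9,fy=2.9))
b=r.camera('scene')[110:240,160:280];cv2.imwrite('pics/s18.png',cv2.resize(b,None,fx=5,fy=4.6,interpolation=cv2.INTER_CUBIC))"
```

```text
t 17.55 p [ 0.632  -0.2488  0.1042] stand [ 0.0323 -0.2347  0.1042] yawx 90.3 z [-0.002 -0.001 -1.   ] F [0.8 0.3 0.7] w 0.0001 j [ 0.92  0.69 -0.94  1.37  0.56  1.36 -0.02]
```

View pics/w18.png

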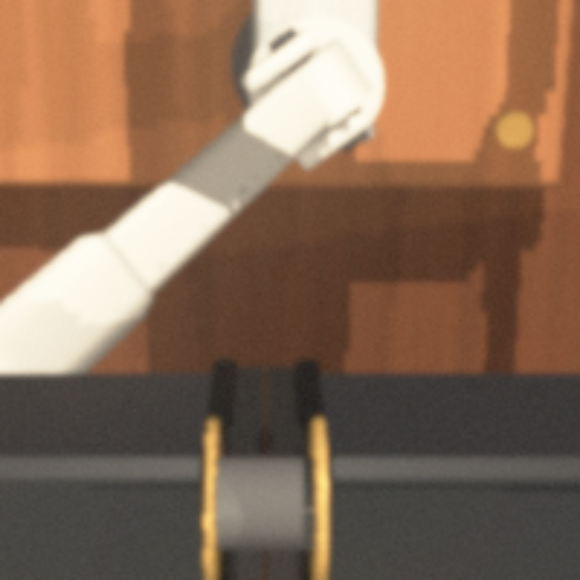

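View pics/s18.png

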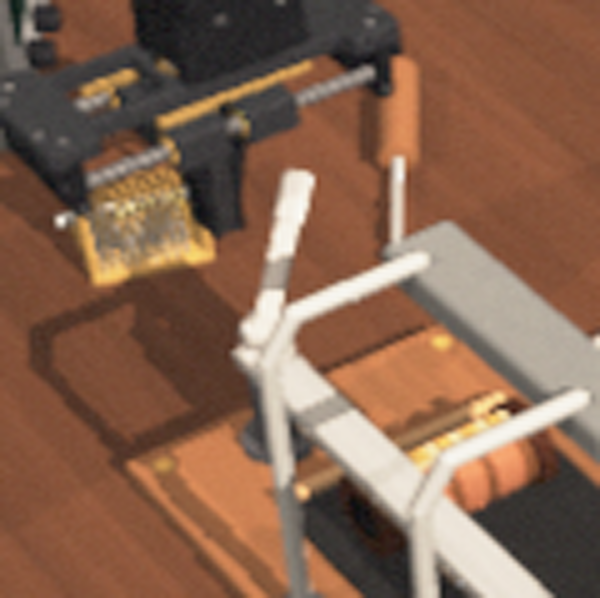

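>>> send_rows([
  [-0.09, 0.18, 0, 0, 0, 0, 1],
  [-0.09, 0.18, 0, 0, 0, 0, 1],
  [-0.09, 0.18, 0, 0, 0, 0, 1],
  [-0.15, 0.1, 0, 0, 0, 0, 1],
  [-0.15, 0.1, 0, 0, 0, 0, 1],
  [-0.1, 0.12, 0, 0, 0, 0, 1],
  [-0.1, 0.12, 0, 0, 0, 0, 1],
])

```text
time: 18.23
ee_pos: [0.6127, -0.2157, 0.1098]
eef_rot: [0.705, 0.709, 0.003, 0.005]
ft_force: [9.5, -1.8, -8.5]
width: 0.0005
```

```bash
python3 -c "
from h import *
st();a=r.camera('wrist')[120:320,190:390];cv2.imwrite('pics/w19.png',cv2.resize(a,None,fx=2.9,fy=2.9))
b=r.camera('scene')[110:240,160:280];cv2.imwrite('pics/s19.png',cv2.resize(b,None,fx=5,fy=4.6,interpolation=cv2.INTER_CUBIC))"
```

```text
t 18.23 p [ 0.6127 -0.2157  0.1098] stand [ 0.013  -0.2016  0.1098] yawx 90.3 z [ 0.012 -0.003 -1.   ] F [ 9.5 -1.8 -8.5] w 0.0005 j [ 0.95  0.63 -0.98  1.47  0.53  1.32 -0.06]
```

View pics/w19.png

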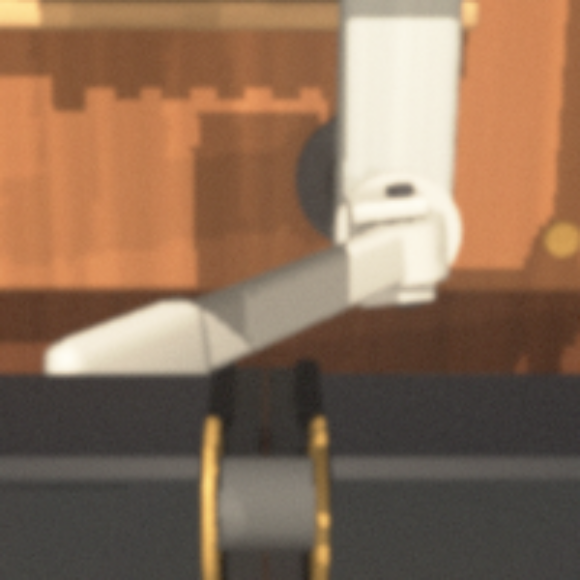

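View pics/s19.png

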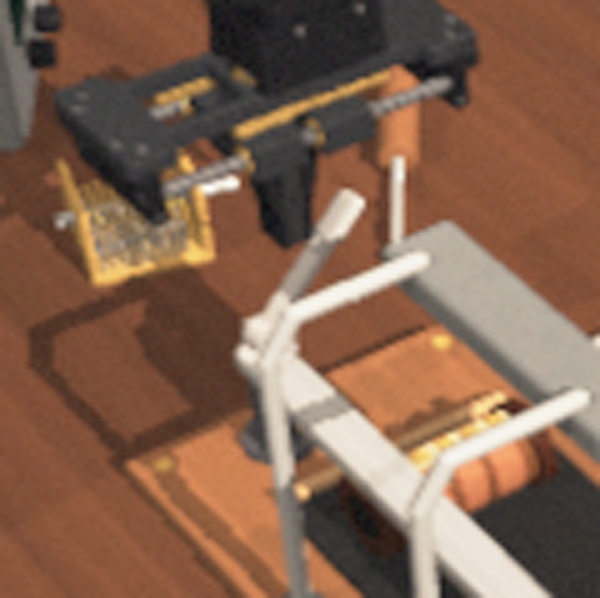

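```bash
python3 - <<'E'
from levfit import *
s=r.read_state();pose=(s["ee_pos"],s["eef_rot"])
levfit({"wrist":[190+60/2.9,120+352/2.9],"scene":[160+350/5,110+200/4.6]},pose)
levfit({"scene":[160+350/5,110+200/4.6]},pose)
levfit({"wrist":[190+60/2.9,120+352/2.9]},pose)
E
```

```text
q,f [1.878 0.117] res [ 0.1  0.   1.1 -0.8] tip [[ 0.5816 -0.1954  0.1639]]
q,f [1.46  0.571] res [0. 0.] tip [[ 0.5665 -0.2289  0.1325]]
q,f [1.878 0.118] res [-0. -0.] tip [[ 0.5816 -0.1954  0.1639]]
```

>>> send_rows([
  [0.05, 0.08, -0.03, 0, 0, 0, 1],
  [0.05, 0.08, 0, 0, 0, 0, 1],
  [0, 0.08, 0, 0, 0, 0, 1],
  [0, 0.05, 0, 0, 0, 0, 1],
])

```text
time: 18.67
ee_pos: [0.6131, -0.2105, 0.1098]
eef_rot: [0.706, 0.708, -0.001, 0.007]
ft_force: [2.4, -6.8, -2.8]
width: 0.0005
```

```bash
python3 -c "
from h import *
st();a=r.camera('wrist')[120:320,190:390];cv2.imwrite('pics/w20.png',cv2.resize(a,None,fx=2.9,fy=2.9))
b=r.camera('scene')[110:240,160:280];cv2.imwrite('pics/s20.png',cv2.resize(b,None,fx=5,fy=4.6,interpolation=cv2.INTER_CUBIC))"
```

```text
t 18.67 p [ 0.6131 -0.2105  0.1098] stand [ 0.0135 -0.1964  0.1098] yawx 90.2 z [ 0.009 -0.011 -1.   ] F [ 2.4 -6.8 -2.8] w 0.0005 j [ 0.94  0.62 -0.98  1.47  0.53  1.32 -0.08]
```

View pics/w20.png

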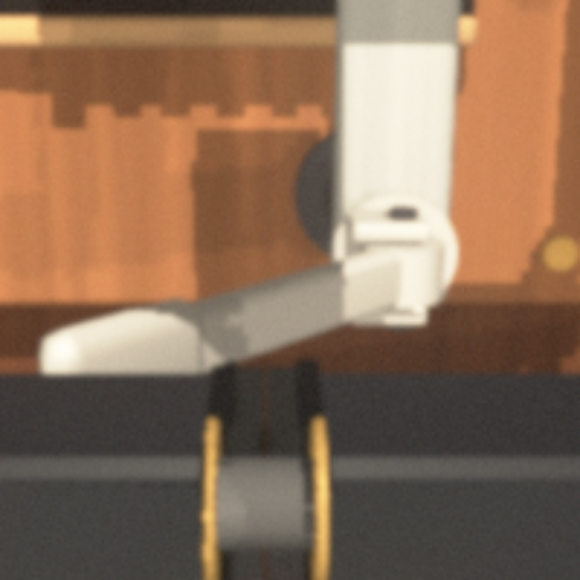

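View pics/s20.png

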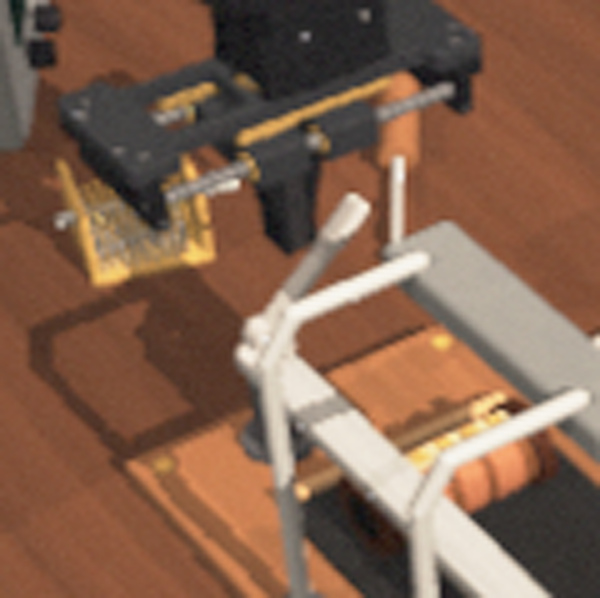

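```bash
python3 - <<'E'
from levfit import *
s=r.read_state();pose=(s["ee_pos"],s["eef_rot"])
levfit({"wrist":[190+55/2.9,120+350/2.9],"scene":[160+353/5,110+203/4.6]},pose)
levfit({"wrist":[190+55/2.9,120+350/2.9]},pose)
E
```

```text
q,f [1.97  0.114] res [ 0.2  0.1  1.5 -0.3] tip [[ 0.582  -0.1901  0.1639]]
q,f [1.97  0.116] res [0. 0.] tip [[ 0.5818 -0.1901  0.1638]]
```

>>> send_rows([
  [0, 0.15, 0, 0, 0, 0, 1],
  [0, 0.2, 0, 0, 0, 0, 1],
  [0, 0.2, 0, 0, 0, 0, 1],
  [0, 0.2, 0, 0, 0, 0, 1],
])

```text
time: 19.1
ee_pos: [0.6125, -0.2087, 0.1105]
eef_rot: [0.712, 0.702, -0.009, 0.017]
ft_force: [5.1, -18.2, -3.7]
width: 0.0007
```

```bash
python3 -c "
from h import *
st()"
```

```text
t 19.1 p [ 0.6125 -0.2087  0.1105] stand [ 0.0129 -0.1946  0.1105] yawx 89.1 z [ 0.012 -0.036 -0.999] F [  5.1 -18.2  -3.7] w 0.0007 j [ 0.92  0.61 -0.97  1.49  0.55  1.31 -0.12]
```

>>> send_rows([
  [0, -0.2, 0, 0, 0, 0, 1],
  [0, -0.4, 0, 0.2, 0, 0, 1],
  [0, -0.4, 0.2, 0.2, 0, 0, 1],
  [-0.1, 0, 0.6, 0, 0, 0, 1],
  [-0.1, 0, 0.6, 0, 0, 0, 1],
  [-0.1, 0, 0.6, 0, 0, 0, 1],
  [-0.1, 0, 0.5, 0, 0, 0, 1],
  [-0.1, 0, 0.2, 0, 0, 0, 1],
])

```text
time: 19.77
ee_pos: [0.5942, -0.2381, 0.1938]
eef_rot: [0.712, 0.702, 0.003, 0.002]
ft_force: [-0.3, 1.0, 0.2]
width: 0.0005
```

```bash
python3 seg.py .587 -.1935 .185 90 0 .4; python3 -c "
from h import *
a=r.camera('wrist')[120:320,130:330];cv2.imwrite('pics/w21.png',cv2.resize(a,None,fx=2.9,fy=2.9))
b=r.camera('scene')[110:240,160:280];cv2.imwrite('pics/s21.png',cv2.resize(b,None,fx=5,fy=4.6,interpolation=cv2.INTER_CUBIC))"
```

```text
t 19.77 p [ 0.5942 -0.2381  0.1938] stand [-0.0054 -0.224   0.1938] yawx 89.2 z [ 0.007  0.001 -1.   ] F [-0.3  1.   0.2] w 0.0005 j [ 1.01  0.55 -1.01  1.38  0.46  1.45  0.  ]
fk err [-0.0019 -0.0063 -0.0027]
rows 4 per row [-0.06   0.371 -0.073] [-0.002  0.021  0.042]
4 [ 0.99  0.52 -1.04  1.45  0.44  1.43 -0.05] [ 0.585 -0.2    0.182]
```

View pics/w21.png

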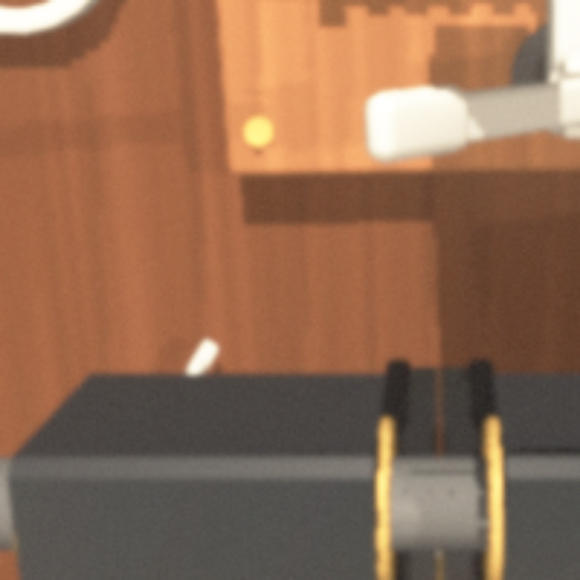

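View pics/s21.png

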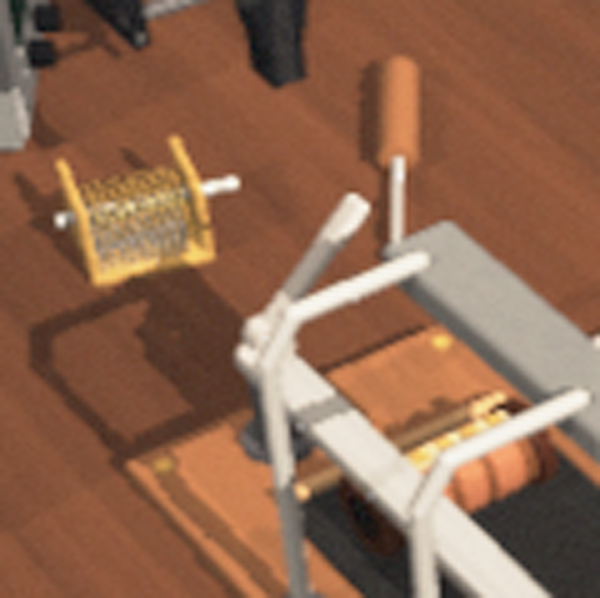

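```bash
python3 - <<'E'
from levfit import *
s=r.read_state();pose=(s["ee_pos"],s["eef_rot"])
levfit({"wrist":[130+370/2.9,120+125/2.9],"scene":[160+353/5,110+203/4.6]},pose)
levfit({"wrist":[130+370/2.9,120+125/2.9]},pose)
E
```

```text
q,f [1.882 0.144] res [ 0.2 -0.   1.1 -1.2] tip [[ 0.5799 -0.1953  0.1624]]
q,f [1.882 0.145] res [ 0. -0.] tip [[ 0.5798 -0.1953  0.1622]]
```

>>> send_rows([
  [-0.06, 0.37, 0, 0, 0, 0.04, 1],
  [-0.06, 0.37, 0, 0, 0, 0.04, 1],
  [-0.06, 0.37, 0, 0, 0, 0.04, 1],
  [-0.06, 0.3, 0, 0, 0, 0.04, 1],
  [0, 0, -0.1, 0, 0, 0, 1],
])

```text
time: 20.28
ee_pos: [0.5848, -0.1894, 0.1864]
eef_rot: [0.706, 0.708, 0.002, 0.0]
ft_force: [0.3, -0.1, 0.3]
width: 0.0005
```

```bash
python3 seg.py .587 -.1935 .145 90 0 .3; python3 -c "
from h import *
a=r.camera('wrist')[120:320,190:390];cv2.imwrite('pics/w22.png',cv2.resize(a,None,fx=2.9,fy=2.9))"
```

```text
t 20.28 p [ 0.5848 -0.1894  0.1864] stand [-0.0148 -0.1753  0.1864] yawx 90.2 z [ 0.003  0.002 -1.   ] F [ 0.3 -0.1  0.3] w 0.0005 j [ 1.    0.51 -1.04  1.46  0.44  1.42 -0.05]
fk err [-0.0025 -0.0065 -0.0029]
rows 5 per row [ 0.015 -0.027 -0.276] [-0.005  0.008 -0.007]
4 [ 0.99  0.54 -1.03  1.49  0.46  1.37 -0.07] [ 0.584 -0.199  0.15 ]
5 [ 0.99  0.54 -1.02  1.5   0.47  1.36 -0.07] [ 0.584 -0.2    0.142]
```

View pics/w22.png

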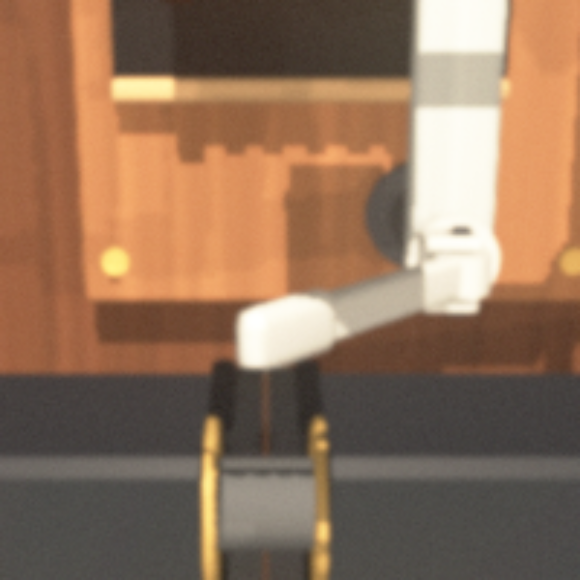

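>>> send_rows([
  [0, -0.05, -0.25, 0, 0, 0, 1],
  [0, -0.05, -0.25, 0, 0, 0, 1],
  [0, -0.03, -0.25, 0, 0, 0, 1],
  [0, 0, -0.25, 0, 0, 0, 1],
  [0, 0, -0.2, 0, 0, 0, 1],
  [-0.05, 0, -0.2, 0, 0, 0, 1],
  [-0.05, 0, -0.2, 0, 0, 0, 1],
])

```text
time: 20.92
ee_pos: [0.5806, -0.1969, 0.1312]
eef_rot: [0.707, 0.707, 0.001, -0.001]
ft_force: [-6.4, -0.7, 7.5]
width: 0.0032
```

```bash
python3 -c "
from h import *
st();a=r.camera('wrist')[120:320,190:390];cv2.imwrite('pics/w23.png',cv2.resize(a,None,fx=2.9,fy=2.9))
b=r.camera('scene')[110:240,160:280];cv2.imwrite('pics/s23.png',cv2.resize(b,None,fx=5,fy=4.6,interpolation=cv2.INTER_CUBIC))"
```

```text
t 20.92 p [ 0.5806 -0.1969  0.1312] stand [-0.019  -0.1828  0.1312] yawx 90.0 z [ 0.     0.002 -1.   ] F [-6.4 -0.7  7.5] w 0.0032 j [ 1.    0.55 -1.02  1.53  0.47  1.33 -0.07]
```

View pics/w23.png

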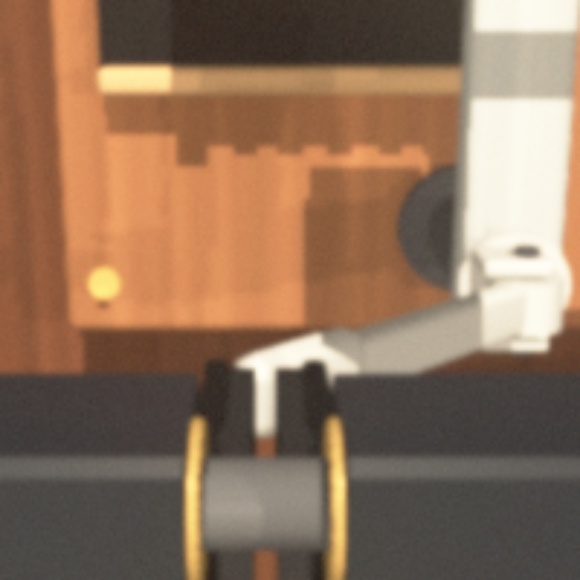

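View pics/s23.png

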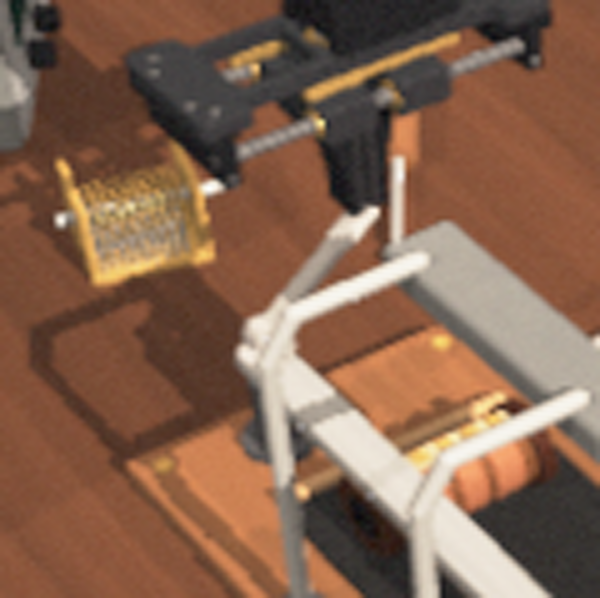

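>>> send_rows([
  [0, 0, 0.25, 0, 0, 0, 1],
  [0.1, 0.04, 0.25, 0, 0, 0, 1],
  [0.1, 0.04, 0, 0, 0, 0, 1],
  [0, 0, -0.2, 0, 0, 0, 1],
  [0, 0, -0.2, 0, 0, 0, 1],
  [0, 0, -0.2, 0, 0, 0, 1],
  [0, 0, -0.2, 0, 0, 0, 1],
  [0, 0, -0.2, 0, 0, 0, 1],
], grip_force=40)

```text
time: 21.68
ee_pos: [0.5871, -0.1943, 0.1148]
eef_rot: [0.707, 0.707, 0.001, -0.0]
ft_force: [-0.2, 0.0, 1.7]
width: 0.0007
```

```bash
python3 -c "
from h import *
st();a=r.camera('wrist')[120:320,190:390];cv2.imwrite('pics/w24.png',cv2.resize(a,None,fx=2.9,fy=2.9))"
```

```text
t 21.68 p [ 0.5871 -0.1943  0.1148] stand [-0.0125 -0.1802  0.1148] yawx 89.9 z [ 0.001  0.001 -1.   ] F [-0.2  0.   1.7] w 0.0007 j [ 0.98  0.57 -1.01  1.54  0.49  1.31 -0.08]
```

View pics/w24.png

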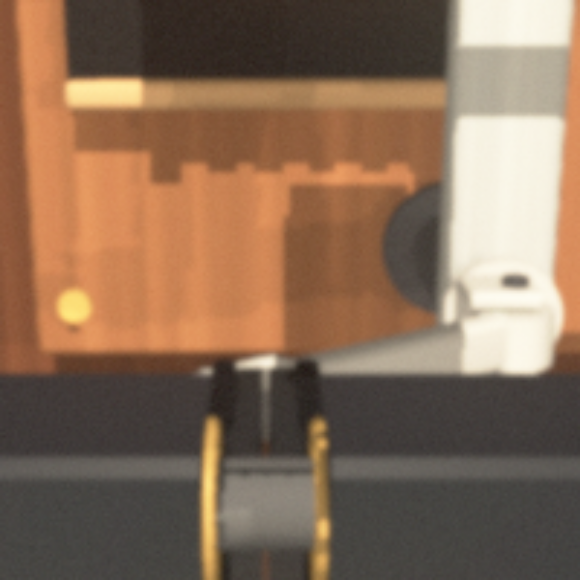

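Folding is under way at low force. I'll keep pressing down.

>>> send_rows([
  [0, 0, -0.2, 0, 0, 0, 1],
  [-0.05, 0, -0.2, 0, 0, 0, 1],
  [-0.05, 0.02, -0.2, 0, 0, 0, 1],
  [-0.05, 0.02, -0.2, 0, 0, 0, 1],
  [-0.05, 0.02, -0.15, 0, 0, 0, 1],
  [-0.05, 0, -0.15, 0, 0, 0, 1],
])

```text
time: 22.23
ee_pos: [0.5783, -0.1928, 0.0768]
eef_rot: [0.708, 0.707, 0.0, -0.001]
ft_force: [0.8, 0.6, 2.0]
width: 0.0004
```

```bash
python3 -c "
from h import *
st();a=r.camera('wrist')[120:320,190:390];cv2.imwrite('pics/w25.png',cv2.resize(a,None,fx=2.9,fy=2.9))
b=r.camera('scene')[110:240,160:280];cv2.imwrite('pics/s25.png',cv2.resize(b,None,fx=5,fy=4.6,interpolation=cv2.INTER_CUBIC))"
```

```text
t 22.23 p [ 0.5783 -0.1928  0.0768] stand [-0.0214 -0.1787  0.0768] yawx 89.9 z [-0.     0.002 -1.   ] F [0.8 0.6 2. ] w 0.0004 j [ 0.98  0.59 -0.99  1.6   0.51  1.24 -0.1 ]
```

View pics/s25.png

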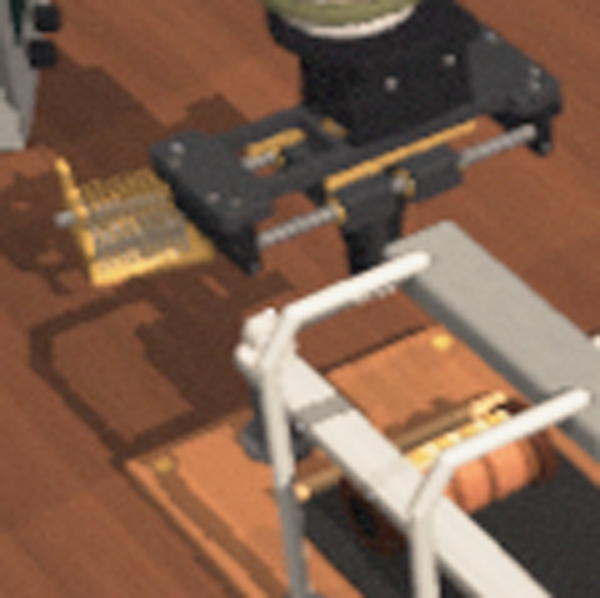

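>>> send_rows([
  [0, 0, -0.12, 0, 0, 0, 1],
  [0, 0, -0.12, 0, 0, 0, 1],
  [0, 0, -0.12, 0, 0, 0, 1],
])

```text
time: 22.58
ee_pos: [0.5774, -0.193, 0.0699]
eef_rot: [0.708, 0.706, -0.001, -0.001]
ft_force: [-18.9, 1.2, 39.4]
width: 0.0006
```

>>> send_rows([
  [0, 0, -0.12, 0, 0, 0, 1],
  [0, 0, -0.12, 0, 0, 0, 1],
])

```text
time: 22.75
ee_pos: [0.5774, -0.1933, 0.0699]
eef_rot: [0.708, 0.706, -0.003, 0.0]
ft_force: [-19.1, 1.9, 39.9]
width: 0.0005
```

>>> send_rows([
  [0, 0, 0.2, 0, 0, 0, 1],
  [0, 0, 0.5, 0, 0, 0, 1],
  [0, 0, 0.6, 0, 0, 0, 1],
  [0, -0.3, 0.6, 0, 0, 0, 1],
  [0, -0.5, 0.6, 0, 0, 0, 1],
  [0, -0.6, 0.6, 0, 0, 0, 1],
  [0, -0.6, 0.6, 0, 0, 0, 1],
  [0, -0.6, 0.4, 0, 0, 0, 1],
  [0, 0, 0, 0, 0, 0, 1],
])

```text
time: 23.5
ee_pos: [0.5779, -0.2715, 0.202]
eef_rot: [0.706, 0.708, -0.003, 0.002]
ft_force: [0.1, -0.7, 0.4]
width: 0.0004
```

```bash
python3 -c "
from h import *
st();a=r.camera('wrist');cv2.imwrite('pics/w26.png',a)
b=r.camera('scene')[110:240,160:280];cv2.imwrite('pics/s26.png',cv2.resize(b,None,fx=5,fy=4.6,interpolation=cv2.INTER_CUBIC))
b=r.camera('top')[100:300,190:450];cv2.imwrite('pics/t26.png',cv2.resize(b,None,fx=3,fy=3,interpolation=cv2.INTER_CUBIC))"
```

```text
t 23.5 p [ 0.5779 -0.2715  0.202 ] stand [-0.0217 -0.2574  0.202 ] yawx 90.1 z [-0.001 -0.007 -1.   ] F [ 0.1 -0.7  0.4] w 0.0004 j [ 1.06  0.54 -1.01  1.37  0.46  1.47  0.07]
```

View pics/w26.png

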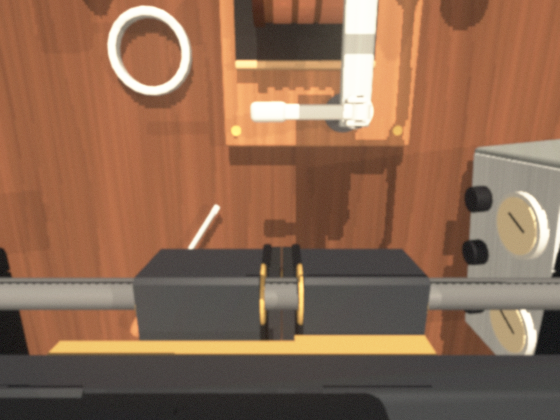

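View pics/s26.png

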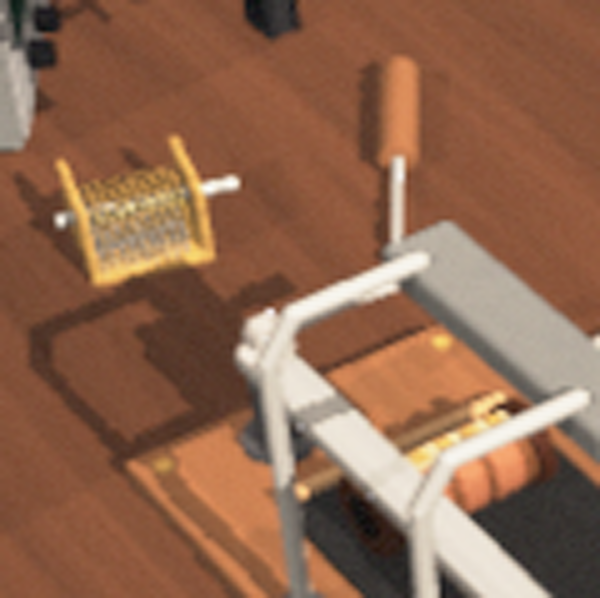

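View pics/t26.png

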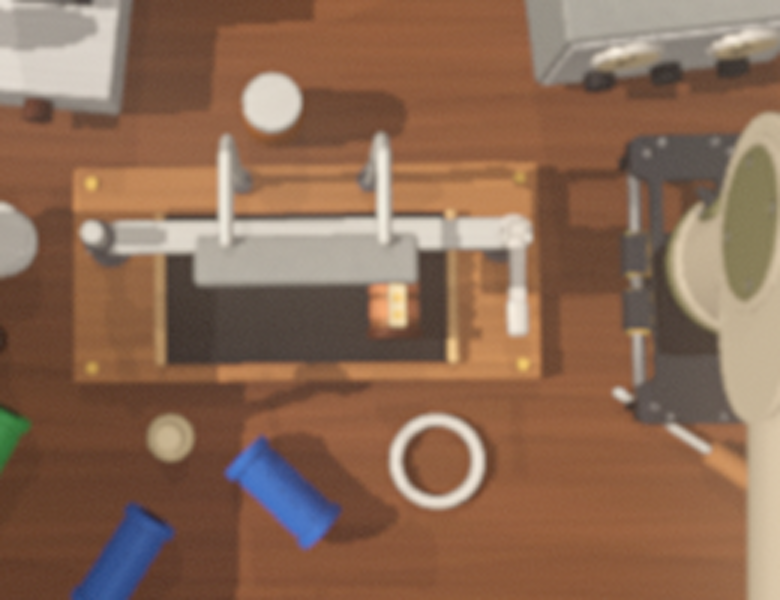

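```bash
python3 - <<'E'
from levfit import *
s=r.read_state();pose=(s["ee_pos"],s["eef_rot"])
levfit({"wrist":[251,111],"top":[190+517/3,100+335/3]},pose)
p=np.load("stand.npy")
for q in (1.7,1.8,1.9):
  for f in(.86,.96):
    a=-1.24-q;e=.96-f
    W=S2W(p,[[.041,-.18,.098],[.041+.088*np.cos(e)*np.cos(a),-.18+.088*np.cos(e)*np.sin(a),.098+.088*np.sin(e)]])
    print(q,f,proj("wrist",W,pose).round(1).tolist(),((proj("top",W)-[190,100])*3).round(0).tolist())
a=cv2.imread("pics/w26.png")[60:180,210:420];cv2.imwrite("pics/c26.png",cv2.resize(a,None,fx=3.8,fy=3.8,interpolation=cv2.INTER_CUBIC))
E
```

```text
q,f [1.944 0.839] res [ 0.1  0.3 -0.9 -0.9] tip [[ 0.5529 -0.1903  0.1087]]
1.7 0.86 [[357.9, 117.2], [253.5, 138.5]] [[515.0, 231.0], [539.0, 330.0]]
1.7 0.96 [[357.9, 117.2], [253.9, 138.0]] [[515.0, 231.0], [537.0, 331.0]]
1.8 0.86 [[357.9, 117.2], [251.8, 127.6]] [[515.0, 231.0], [529.0, 332.0]]
1.8 0.96 [[357.9, 117.2], [252.2, 127.3]] [[515.0, 231.0], [527.0, 333.0]]
1.9 0.86 [[357.9, 117.2], [251.1, 116.3]] [[515.0, 231.0], [519.0, 333.0]]
1.9 0.96 [[357.9, 117.2], [251.5, 116.4]] [[515.0, 231.0], [517.0, 334.0]]
```

View pics/c26.png

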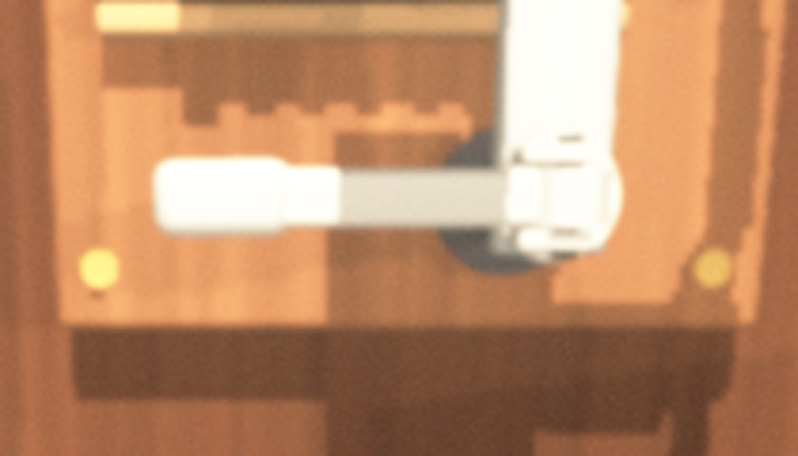

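```bash
python3 - <<'E'
from levfit import *
p=np.load("stand.npy")
for f in(.7,.8,.86,.9,.96):
    a=-3.14;e=.96-f
    W=S2W(p,[[.041-L*np.cos(e),-.18,.098+L*np.sin(e)] for L in(.058,.075,.088)])
    print(f,((proj("scene",W)-[210,145])*7).round(0).tolist())
b=r.camera('scene')[145:205,210:300];cv2.imwrite('pics/s27.png',cv2.resize(b,None,fx=7,fy=7,interpolation=cv2.INTER_CUBIC))
E
```

```text
0.7 [[154.0, 169.0], [192.0, 142.0], [220.0, 122.0]]
0.8 [[158.0, 180.0], [197.0, 156.0], [226.0, 138.0]]
0.86 [[160.0, 187.0], [199.0, 165.0], [228.0, 149.0]]
0.9 [[160.0, 191.0], [200.0, 171.0], [229.0, 156.0]]
0.96 [[161.0, 198.0], [201.0, 180.0], [231.0, 167.0]]
```

View pics/s27.png

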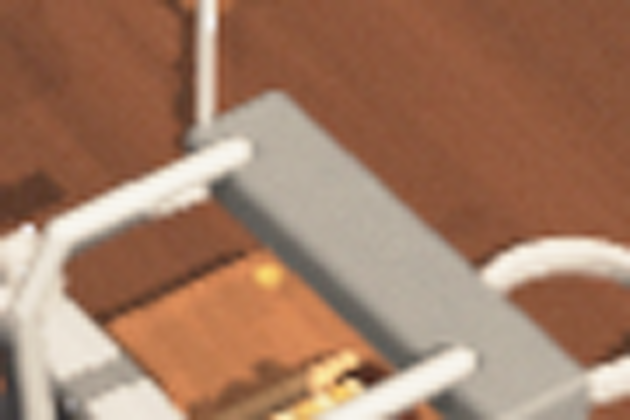

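```bash
python3 - <<'E'
from levfit import *
p=np.load("stand.npy")
for f in(.8,.86,.9,.96):
    e=.96-f
    W=S2W(p,[[.041-L*np.cos(e)-h*np.sin(e)*-1*0,-.18+w,.098+L*np.sin(e)-h] for L,w,h in((.04,.006,.0035),(.058,.008,.0045),(.075,.008,.0045),(.088,.008,.0045))])
    print(f,((proj("scene",W)-[210,145])*7).round(0).tolist())
# reference: strip end / lamp corner / pivot checks
print(((proj("scene",S2W(p,[[-.013,-.085,.218],[.041,-.18,.098]]))-[210,145])*7).round(0))
E
```

```text
0.8 [[126.0, 221.0], [171.0, 201.0], [209.0, 177.0], [239.0, 159.0]]
0.86 [[127.0, 226.0], [172.0, 208.0], [211.0, 186.0], [241.0, 170.0]]
0.9 [[128.0, 229.0], [173.0, 212.0], [212.0, 192.0], [242.0, 177.0]]
0.96 [[129.0, 234.0], [174.0, 219.0], [213.0, 201.0], [243.0, 187.0]]
[[281.  79.]
 [ 24. 262.]]
```

```bash
python3 seg.py .563 -.193 .11 90 0 .5
```

```text
t 23.7 p [ 0.5774 -0.2656  0.1991] stand [-0.0222 -0.2515  0.1991] yawx 90.5 z [-0.005 -0.004 -1.   ] F [ 0.1  0.1 -0.4] w 0.0007 j [ 1.06  0.54 -1.01  1.38  0.46  1.47  0.07]
fk err [-0.0019 -0.006  -0.0027]
rows 6 per row [-0.08   0.403 -0.495] [ 0.008 -0.009 -0.017]
4 [ 1.05  0.53 -1.03  1.53  0.46  1.34 -0.02] [ 0.566 -0.223  0.137]
6 [ 1.03  0.53 -1.03  1.6   0.47  1.28 -0.07] [ 0.561 -0.199  0.107]
```

>>> send_rows([
  [-0.08, 0.4, -0.1, 0, 0, 0, 1],
  [-0.08, 0.4, -0.3, 0, 0, 0, 1],
  [-0.08, 0.4, -0.5, 0, 0, 0, 1],
  [-0.08, 0.4, -0.5, 0, 0, 0, 1],
  [-0.08, 0.4, -0.5, 0, 0, 0, 1],
  [-0.08, 0.3, -0.5, 0, 0, 0, 1],
  [0, 0.1, -0.4, 0, 0, 0, 1],
  [0, 0, 0, 0, 0, 0, 1],
])

```text
time: 24.37
ee_pos: [0.5591, -0.1802, 0.1058]
eef_rot: [0.7, 0.714, -0.004, -0.004]
ft_force: [-0.4, -0.3, -0.0]
width: 0.0005
```

```bash
python3 -c "
from h import *
st();a=r.camera('wrist')[120:320,160:360];cv2.imwrite('pics/w28.png',cv2.resize(a,None,fx=2.9,fy=2.9))"
```

```text
t 24.37 p [ 0.5591 -0.1802  0.1058] stand [-0.0405 -0.1661  0.1058] yawx 91.2 z [-0.011 -0.    -1.   ] F [-0.4 -0.3 -0. ] w 0.0005 j [ 1.02  0.53 -1.03  1.62  0.47  1.28 -0.07]
```

View pics/w28.png

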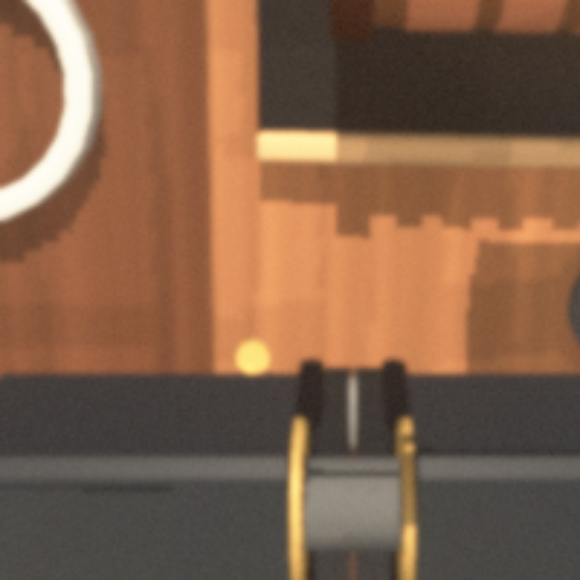

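>>> send_rows([
  [0.05, -0.22, 0, 0, 0, 0, 1],
  [0.05, -0.2, 0, 0, -0.1, -0.1, 1],
  [0, -0.03, -0.2, 0, 0, 0, 1],
  [0, 0, -0.2, 0, 0, 0, 1],
  [0, 0, -0.2, 0, 0, 0, 1],
])

```text
time: 24.83
ee_pos: [0.5655, -0.1985, 0.0912]
eef_rot: [0.704, 0.71, 0.001, 0.002]
ft_force: [-0.5, -0.2, -0.5]
width: 0.0001
```

>>> send_rows([
  [0, 0, -0.12, 0, 0, 0, 1],
  [0, 0, -0.12, 0, 0, 0, 1],
  [0, 0, -0.12, 0, 0, 0, 1],
])

```text
time: 25.08
ee_pos: [0.5651, -0.1992, 0.0784]
eef_rot: [0.705, 0.709, 0.0, 0.002]
ft_force: [0.1, 0.5, -0.1]
width: 0.0006
```

>>> send_rows([
  [0, 0, -0.1, 0, 0, 0, 1],
  [0, 0, -0.1, 0, 0, 0, 1],
])

```text
time: 25.25
ee_pos: [0.5647, -0.1991, 0.0719]
eef_rot: [0.705, 0.709, -0.0, 0.002]
ft_force: [-8.6, 0.1, 18.0]
width: 0.0006
```

>>> send_rows([
  [0, 0.02, -0.1, 0, 0, 0, 1],
  [0, 0.02, -0.1, 0, 0, 0, 1],
  [0, 0.02, -0.1, 0, 0, 0, 1],
])

```text
time: 25.5
ee_pos: [0.5644, -0.1993, 0.0692]
eef_rot: [0.705, 0.709, -0.003, 0.003]
ft_force: [-16.2, 0.0, 35.5]
width: 0.0003
```

```bash
python3 -c "
from h import *
st()
b=r.camera('scene')[110:240,160:280];cv2.imwrite('pics/s29.png',cv2.resize(b,None,fx=5,fy=4.6,interpolation=cv2.INTER_CUBIC))"
```

```text
t 25.5 p [ 0.5644 -0.1993  0.0692] stand [-0.0352 -0.1852  0.0692] yawx 90.3 z [ 0.001 -0.009 -1.   ] F [-16.2   0.   35.5] w 0.0003 j [ 1.01  0.57 -0.99  1.64  0.51  1.21 -0.09]
```

View pics/s29.png

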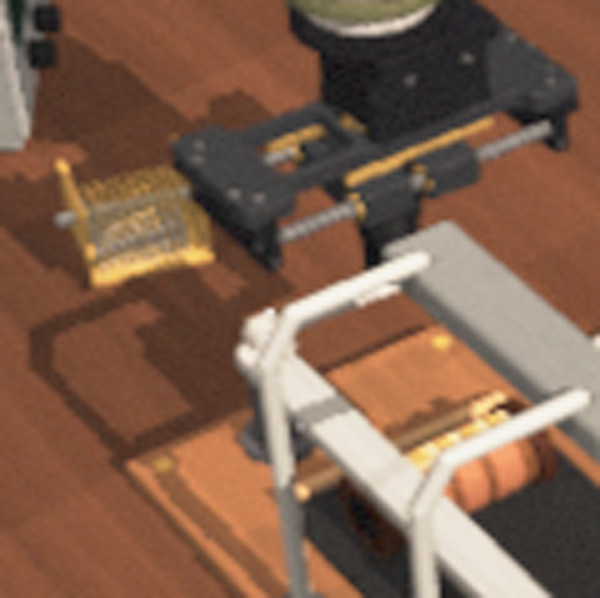

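>>> send_rows([
  [0, 0, 0.2, 0, 0, 0, 1],
  [0, 0, 0.5, 0, 0, 0, 1],
  [0, 0, 0.6, 0, 0, 0, 1],
  [0, -0.3, 0.6, 0, 0, 0, 1],
  [0, -0.5, 0.6, 0, 0, 0, 1],
  [0, -0.6, 0.6, 0, 0, 0, 1],
  [0, -0.6, 0.6, 0, 0, 0, 1],
  [0, -0.3, 0.4, 0, 0, 0, 1],
  [0, 0, 0, 0, 0, 0, 1],
])

```text
time: 26.3
ee_pos: [0.5655, -0.2681, 0.2007]
eef_rot: [0.703, 0.711, -0.003, 0.006]
ft_force: [0.8, 0.0, 0.6]
width: 0.0005
```

```bash
python3 -c "
from h import *
st();a=r.camera('wrist')[0:200,180:460];cv2.imwrite('pics/w30.png',cv2.resize(a,None,fx=2.8,fy=2.8,interpolation=cv2.INTER_CUBIC))
b=r.camera('top');cv2.imwrite('pics/t30.png',cv2.resize(b[155:235,210:400],None,fx=4.2,fy=4.2,interpolation=cv2.INTER_CUBIC))
cv2.imwrite('pics/sc30.png',r.camera('scene'))"
```

```text
t 26.3 p [ 0.5655 -0.2681  0.2007] stand [-0.0341 -0.254   0.2007] yawx 90.6 z [ 0.004 -0.012 -1.   ] F [0.8 0.  0.6] w 0.0005 j [ 1.09  0.51 -1.03  1.42  0.45  1.45  0.09]
```

View pics/w30.png

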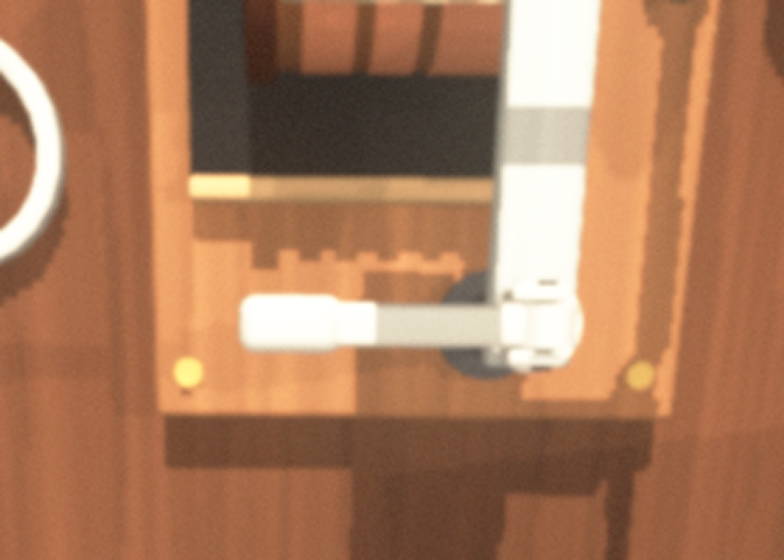

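View pics/t30.png

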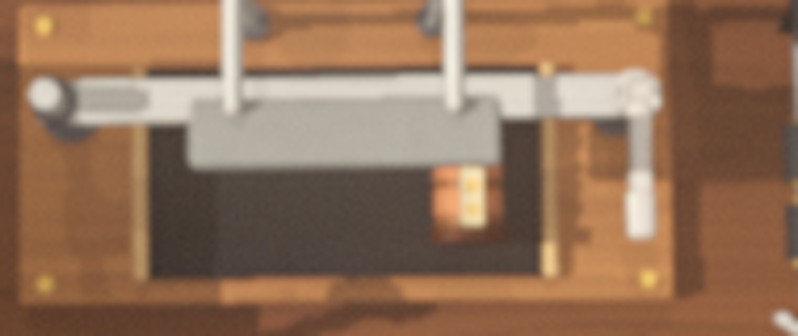

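View pics/sc30.png

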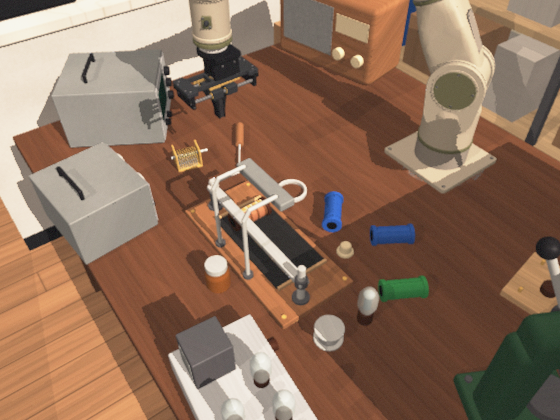

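```bash
python3 -c "
from bench import r
print(r.close_job())"
```

```text
the job is handed in; nothing more can be done
None
```

The coil is rolled with its tags up, the lever bolt is turned to its stop, and the lever is folded down. I handed the job in at about 26.5 s of the 61 s allowed. No verdict is reported.

**What I did**
- **Coil:** I rolled it about 74 mm to the right between the straddling fingers, leaning the tool under the lamp.
- **Lever bolt:** I cranked the lever clockwise until it stopped. The finger slipped onto the lever's tip at about 1.26 rad. I set it lower and pushed on to the stop, which I took as reached at 18 N side force.
- **Lever:** I pressed it down twice near its end until it stopped.
- **Arm detour:** On the way to the lever, joints 2 and 3 reached the ends of their ranges, so I took a detour to free the arm.

**Last checks**
- **Tags:** I measured them 1.5° off straight up after the roll. In the top view they look unchanged after clamping.
- **Bolt:** The lever points straight to the robot's side, which is about 1.9 rad. An earlier fit after letting go of the lever gave 1.88.
- **Lever fold:** The two presses stopped at nearly the same height (69.9 and 69.2 mm at points 13 mm apart), so the lever is level. The camera fit disagreed, giving about 0.84 rad against the 0.86 needed. The fold is hard to see from above and partly hidden in the scene view, so I trusted the contact check.
- **Clamp force on the coil:** I did not measure it. I inferred it from the bolt being at its stop.
- **Bystanders and lamp:** The other things look unmoved in the pictures, and I felt no contact with the lamp.
- **Finger length:** With the gripper shut, the visible fingertips ended about 27 mm short of the stated TCP (tool tip point). I allowed for that from the second push on.

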